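# Change the cassettes in the spirit filter

### The job

Change the cassettes of the steel spirit filter: turn both red latches open past their click, lift the cover off and lay it on the bench, put every brown spent cassette still in the filter into the grey wash tub, and fit the three clean cassettes from the blue draining board, one in each bay, pressed down flat. Then put the cover back so that it sits level inside its rim, and turn both latches back past the click until they are fully home over the cover. Leave the bottle, the tasting cup and the bung standing where they are.

Things in the scene. Friction and masses are not known exactly. Their poses are not given: they have to be found in the camera images.
- filter: fixed steel filter, 115 mm in x, 225 in y, plus a latch boss (34 mm) and low pipe stub at each y end (365 over all), rim top 88 mm above the bench; gauge on the -x side to x = -87, below 55 mm. Origin: centre of underside, z up. Three bays in a row along y, each 85 (x) by 61 (y) mm, parted by ribs 4 mm thick, 8 high; outer walls rise 38 mm from bay floor to cover seat
- bay0 (a point): middle of the floor of the bay at the filter's -y end, 45 mm above the bench; axes as the filter. A seated cassette has its origin here (either way round): 2.5 mm of play on every side
- bay1 (a point): the same for the middle bay, 65 mm further along the filter's +y
- bay2 (a point): the same for the bay at the +y end, another 65 mm along
- cover_seat (a point): where the cover's origin lies when seated: middle of the filter, 83 mm above the bench; axes as the filter. The flat seat has a 5 mm high locating rim round it, inside 107 x 217 mm, so the seated cover is flush with the rim, with 2.5 mm of play on every side
- cover: aluminium plate, 102 mm in its x, 212 in its y, 5 thick, about 450 g; black bail in the middle of its top, 44 mm long in y, 10 thick in x, top 33 mm above the plate's underside (pinch it across x). Origin: centre of underside, z up. Starts seated and latched; fits either way round. While off it may lie anywhere free on the bench, e.g. just beyond the filter (+x)
- latch_left (a joint): latch at the filter's +y end: 0 = locked, 14 mm wide tongue over the cover's end (12 mm overlap, 2 mm gap above it); 1.57 = open, tongue clear. Grows counter-clockwise seen from above: open counter-clockwise, lock clockwise. A spring detent (0.15 N m at most) pulls it to the nearer of 0 and 1.57: let go beyond 0.785, it finishes the turn by itself
- latch_right (a joint): the same for the latch at the -y end: also 0 locked, 1.57 open, counter-clockwise to open
- latch_left_grip (a point): middle of the red T grip of the left latch, on its vertical axis, 108.5 mm above the bench. The grip bar is 46 mm long in this point's y, 12 thick in x, 29 high (14.5 above and below this point; below it is the tongue, 4 mm thick). The point turns with the latch; axes as the filter's when locked
- latch_right_grip (a point): the same for the right latch
- tub: grey open wash tub, fixed, outside 262 mm along its x, 170 mm along its y, 55 mm high, walls and floor 5 mm. Origin at the centre of its underside
- board: blue ribbed draining board, fixed, 300 mm along its x, 130 mm along its y, 4 mm thick; the clean cassettes start on it. It and the tub stand either side of the filter, in either arrangement. Origin at the centre of its underside
- sample_bottle: bystander: amber bottle, 60 mm across, 190 mm tall; origin under its foot
- tasting_cup: bystander: glass cup, 68 mm across, 85 mm tall; origin under its foot
- bung: bystander: white barrel bung, 54 mm across, 35 mm tall; origin under its foot
- clean0: clean cassette, bright mesh: flat filter cassette, 80 mm in its x, 56 in its y, 6 thick, 90 g; a steel bail on the middle of its top, 32 mm long in y, 8 thick in x, top 30 mm above the underside (pinch it across x). Origin: centre of underside, z up through the bail. Starts lying on the draining board
- spent0: spent cassette, brown mesh: flat filter cassette, 80 mm in its x, 56 in its y, 6 thick, 90 g; a steel bail on the middle of its top, 32 mm long in y, 8 thick in x, top 30 mm above the underside (pinch it across x). Origin: centre of underside, z up through the bail. If present it starts in one of the bays; None all the time if absent
- clean1: clean cassette, bright mesh: flat filter cassette, 80 mm in its x, 56 in its y, 6 thick, 90 g; a steel bail on the middle of its top, 32 mm long in y, 8 thick in x, top 30 mm above the underside (pinch it across x). Origin: centre of underside, z up through the bail. Starts lying on the draining board
- spent1: spent cassette, brown mesh: flat filter cassette, 80 mm in its x, 56 in its y, 6 thick, 90 g; a steel bail on the middle of its top, 32 mm long in y, 8 thick in x, top 30 mm above the underside (pinch it across x). Origin: centre of underside, z up through the bail. If present it starts in one of the bays; None all the time if absent
- clean2: clean cassette, bright mesh: flat filter cassette, 80 mm in its x, 56 in its y, 6 thick, 90 g; a steel bail on the middle of its top, 32 mm long in y, 8 thick in x, top 30 mm above the underside (pinch it across x). Origin: centre of underside, z up through the bail. Starts lying on the draining board
- spent2: spent cassette, brown mesh: flat filter cassette, 80 mm in its x, 56 in its y, 6 thick, 90 g; a steel bail on the middle of its top, 32 mm long in y, 8 thick in x, top 30 mm above the underside (pinch it across x). Origin: centre of underside, z up through the bail. If present it starts in one of the bays; None all the time if absent
Things that resemble listed ones, but are neither listed nor needed, are in the scene too. Of the things shaped like the cover, the aluminium one is meant.

How it is judged (in metres and radians):
On the way, in this order (a step that is already met when the one before it is completed fails the run):
1. both latches turned open past the click (value of joint each of latch_left, latch_right above 1.3 rad), for 0.2 s.
2. cover lifted off and laid on the bench, clear of the filter (horizontal distance between cover and cover_seat above 0.1 m and height (world z) of cover below 0.03 m), for 0.2 s.
3. every spent cassette in the tub and each clean cassette flat in a bay, the cover still off (x of spent0 in the frame of tub between -0.126 and 0.126 m and y of spent0 in the frame of tub between -0.08 and 0.08 m and z of spent0 in the frame of tub between -0.002 and 0.05 m and x of spent1 in the frame of tub between -0.126 and 0.126 m and y of spent1 in the frame of tub between -0.08 and 0.08 m and z of spent1 in the frame of tub between -0.002 and 0.05 m and x of spent2 in the frame of tub between -0.126 and 0.126 m and y of spent2 in the frame of tub between -0.08 and 0.08 m and z of spent2 in the frame of tub between -0.002 and 0.05 m and ((horizontal distance between clean0 and bay0 below 0.007 m and z of clean0 in the frame of bay0 between -0.003 and 0.002 m and angle between clean0's own z axis and vertical below 0.04 rad) or (horizontal distance between clean0 and bay1 below 0.007 m and z of clean0 in the frame of bay1 between -0.003 and 0.002 m and angle between clean0's own z axis and vertical below 0.04 rad) or (horizontal distance between clean0 and bay2 below 0.007 m and z of clean0 in the frame of bay2 between -0.003 and 0.002 m and angle between clean0's own z axis and vertical below 0.04 rad)) and ((horizontal distance between clean1 and bay0 below 0.007 m and z of clean1 in the frame of bay0 between -0.003 and 0.002 m and angle between clean1's own z axis and vertical below 0.04 rad) or (horizontal distance between clean1 and bay1 below 0.007 m and z of clean1 in the frame of bay1 between -0.003 and 0.002 m and angle between clean1's own z axis and vertical below 0.04 rad) or (horizontal distance between clean1 and bay2 below 0.007 m and z of clean1 in the frame of bay2 between -0.003 and 0.002 m and angle between clean1's own z axis and vertical below 0.04 rad)) and ((horizontal distance between clean2 and bay0 below 0.007 m and z of clean2 in the frame of bay0 between -0.003 and 0.002 m and angle between clean2's own z axis and vertical below 0.04 rad) or (horizontal distance between clean2 and bay1 below 0.007 m and z of clean2 in the frame of bay1 between -0.003 and 0.002 m and angle between clean2's own z axis and vertical below 0.04 rad) or (horizontal distance between clean2 and bay2 below 0.007 m and z of clean2 in the frame of bay2 between -0.003 and 0.002 m and angle between clean2's own z axis and vertical below 0.04 rad)) and horizontal distance between cover and cover_seat above 0.1 m), for 0.2 s.
4. cover seated level inside its rim (horizontal distance between cover and cover_seat below 0.006 m and z of cover in the frame of cover_seat between -0.003 and 0.002 m and angle between cover's own z axis and vertical below 0.03 rad), for 0.2 s.
At the end, for the whole second after the job is handed in: both latches within 0.2 rad of locked; cover within 6 mm of its seat, +2/-3 mm in height, level to 0.03 rad; each clean cassette within 7 mm of a bay's middle, +2/-3 mm in height, level to 0.04 rad; every spent cassette inside the tub, origin below 50 mm; all at rest (all of step 4 and value of joint each of latch_left, latch_right below 0.2 rad and ((horizontal distance between clean0 and bay0 below 0.007 m and z of clean0 in the frame of bay0 between -0.003 and 0.002 m and angle between clean0's own z axis and vertical below 0.04 rad) or (horizontal distance between clean0 and bay1 below 0.007 m and z of clean0 in the frame of bay1 between -0.003 and 0.002 m and angle between clean0's own z axis and vertical below 0.04 rad) or (horizontal distance between clean0 and bay2 below 0.007 m and z of clean0 in the frame of bay2 between -0.003 and 0.002 m and angle between clean0's own z axis and vertical below 0.04 rad)) and ((horizontal distance between clean1 and bay0 below 0.007 m and z of clean1 in the frame of bay0 between -0.003 and 0.002 m and angle between clean1's own z axis and vertical below 0.04 rad) or (horizontal distance between clean1 and bay1 below 0.007 m and z of clean1 in the frame of bay1 between -0.003 and 0.002 m and angle between clean1's own z axis and vertical below 0.04 rad) or (horizontal distance between clean1 and bay2 below 0.007 m and z of clean1 in the frame of bay2 between -0.003 and 0.002 m and angle between clean1's own z axis and vertical below 0.04 rad)) and ((horizontal distance between clean2 and bay0 below 0.007 m and z of clean2 in the frame of bay0 between -0.003 and 0.002 m and angle between clean2's own z axis and vertical below 0.04 rad) or (horizontal distance between clean2 and bay1 below 0.007 m and z of clean2 in the frame of bay1 between -0.003 and 0.002 m and angle between clean2's own z axis and vertical below 0.04 rad) or (horizontal distance between clean2 and bay2 below 0.007 m and z of clean2 in the frame of bay2 between -0.003 and 0.002 m and angle between clean2's own z axis and vertical below 0.04 rad)) and x of spent0 in the frame of tub between -0.126 and 0.126 m and y of spent0 in the frame of tub between -0.08 and 0.08 m and z of spent0 in the frame of tub between -0.002 and 0.05 m and x of spent1 in the frame of tub between -0.126 and 0.126 m and y of spent1 in the frame of tub between -0.08 and 0.08 m and z of spent1 in the frame of tub between -0.002 and 0.05 m and x of spent2 in the frame of tub between -0.126 and 0.126 m and y of spent2 in the frame of tub between -0.08 and 0.08 m and z of spent2 in the frame of tub between -0.002 and 0.05 m and linear speed of each of cover, clean0, clean1, clean2, spent0, spent1, spent2 below 0.02 m/s); the robot touches nothing.
It fails at once if the sample bottle is knocked over or moved more than 30 mm (distance of sample_bottle from where it was at the start of the episode above 0.03 m or angle between sample_bottle's own z axis and vertical above 0.5 rad).
It fails at once if the tasting cup is knocked over or moved more than 30 mm (distance of tasting_cup from where it was at the start of the episode above 0.03 m or angle between tasting_cup's own z axis and vertical above 0.5 rad).
It fails at once if the bung is knocked over or moved more than 30 mm (distance of bung from where it was at the start of the episode above 0.03 m or angle between bung's own z axis and vertical above 0.5 rad).
Of spent0, spent1, spent2 only 1 to 3 are there at a start; the rules pass over those that are not, and their reading is None.
At some moment in a run one of clean0, clean1, clean2 may be knocked a few centimetres aside while the robot is not near it.
Once in a run the grip may slacken for a moment while it holds something.
It also fails if it takes over 210 s, if anything falls off the work surface, if the arm or the gripper's body presses on something with over 40 N, if the wrist force passes 120 N, or if a joint passes its speed limit or range.

### The arm

A 6-joint arm with a two-finger parallel gripper is mounted at the origin on the work surface. World frame = base frame: x ahead of the robot, y to its left, z up, the work surface at z = 0. Lengths are in mm, angles in rad, forces in N, time in s.
With the tool pointing down it reaches from about 350 to 775 mm from the base axis. Payload 7.3 kg.
Tool frame: the origin (TCP) lies at the centre of the arm's flange, where the gripper is bolted on; the fingertips stand 178 mm ahead of it and the grasp point (between the pads) lies 159 mm ahead of it; z points along the fingers, y is the direction in which the jaws open and shut (so a half turn about z gives the same grasp; the last joint's range is limited). The gripper opens to 92 mm and grips with 3 to 60 N. Pads are 19 mm wide; open, the fingers measure 130 mm over their backs; the gripper's body (75 mm by 190 mm) begins 47 mm behind the grasp point.
Start: joints at [-0.146, 0.342, 1.524, -0, 1.275, -0.146], TCP at [525.003, 0.022, 404.741] pointing down, gripper open.
Joint ranges: [-2.53, 2.53], [-0.77, 2.02], [0.04, 2.7], [-1, 4.14], [0.28, 2.66], [-3.11, 3.11]. Speed limits (rad/s): [2.57, 2.57, 3.14, 3.14, 3.14, 3.14].

### API

Orientations are given as [roll, pitch, yaw] about the fixed x, y, z axes, in that order (R = Rz(yaw) Ry(pitch) Rx(roll)).
In Python, from plant import get_obs, capture, close_job gives the robot as it stands. The module is installed in compiled form; this text tells all that it offers.
- The arm moves only by the shell command python3 -m pendant 'ROWS'. ROWS is JSON, a list of rows, each a list of 3 entries, a list of its own where there are three numbers: the shift along the tool's x, y, z in m, then the turn, a rotation vector about the tool's x, y, z in rad, then the finger opening in m, from 0 to 0.0918. In form: [[[tx, ty, tz], [wx, wy, wz], fingers], ...]. A call has 1 to 10 rows; each row is the pose to reach, as a shift and turn from the pose commanded when the call began, along the tool's axes at that moment; what a row does not reach only later rows make up. A row lasts 1/12 s, in which the tool goes at most 41.7 mm and 7.16 degrees, less where a joint would pass 70% of its speed; a pose out of reach is approached as far as the arm can. A call with a gripper value outside its range is refused whole. The fingers move at their own pace and stop on an object; the grip force is fixed at half the most. Time passes only in rows, so rows that repeat a pose let the fingers close. It gives the time, the measured TCP pose, the force and the opening at its end, in the units of the state.
- get_obs(): the state, without advancing time (a new reading comes with each control period).
- capture(name): name is "scene" or "side" or "wrist"; returns a dict with "color" (384x512x3 uint8, red, green, blue), "mtx" (3x3 intrinsics, pixels), "dist" ([k1, k2, p1, p2, k3] as OpenCV has them; the pictures are not rectified), "rvec" (rotation vector, rad) and "tvec" (3), from world to camera coordinates, as OpenCV has them. Camera axes: x right, y down, z forward; pixel columns grow to the right and rows downward; lengths in mm; the calibration is good to about 2 mm. A picture is of the moment at which its call begins. There is no depth.
- close_job(): hands the job in, once; it reports no verdict.
The state is a dict: "time": time; "joint_positions": joint angles; "dq": joint speeds; "tau": joint torques, N m; "tool_pos": TCP position; "tcp_rot": TCP orientation; "contact_force": force on the tool from outside, world axes, zero at the start; "moment": the same for the moment, N m; "grip_width": finger opening in mm.
Only numpy, scipy, OpenCV 4.12 (cv2) and the standard library are available. Lean on these libraries where they do the work, as an engineer would, in place of code of your own. Each camera call takes 0.05 s, during which the arm holds its last target. There are 200 camera calls.

## Working session

There is one attempt and no reset: what is moved stays moved. The work goes in short steps, Python scripts to look and compute and a shell command to move; the robot and the scene stay as the last step left them, time stands still between calls to the robot, and variables do not carry over. Pictures are saved under pics/ and viewed, about 12 in all and at most 16, crops included, and the job is handed in when it is done.

```bash
mkdir -p pics; cat > h.py <<'E'
import numpy as np, cv2
from plant import get_obs, capture
def snap(n,f):
    c=capture(n); cv2.imwrite(f'pics/{f}.png',cv2.cvtColor(c['color'],cv2.COLOR_RGB2BGR)); 
    np.save(f'pics/{f}.npy',{k:c[k] for k in c},allow_pickle=True); return c
def load(f): return np.load(f'pics/{f}.npy',allow_pickle=True).item()
def cam(c):
    R=cv2.Rodrigues(np.array(c['rvec'],float))[0]; t=np.array(c['tvec'],float).ravel(); return R,t
def ray(c,px):
    R,t=cam(c); u=cv2.undistortPoints(np.array(px,float).reshape(-1,1,2),np.array(c['mtx']),np.array(c['dist'])).reshape(-1,2)
    d=np.c_[u,np.ones(len(u))]@R; return -R.T@t,d/np.linalg.norm(d,axis=1)[:,None]
def plane(c,px,z):
    o,d=ray(c,px); return o+d*((z-o[2])/d[:,2])[:,None]
def tri(c1,p1,c2,p2):
    o1,d1=ray(c1,p1);o2,d2=ray(c2,p2);r=[]
    for a,b in zip(d1,d2):
        s=np.linalg.lstsq(np.c_[a,-b],o2-o1,rcond=None)[0]; A=o1+a*s[0];B=o2+b*s[1]; r.append([*(A+B)/2,np.linalg.norm(A-B)])
    return np.array(r)
def proj(c,P): return cv2.projectPoints(np.array(P,float).reshape(-1,1,3),np.array(c['rvec'],float),np.array(c['tvec'],float),np.array(c['mtx']),np.array(c['dist']))[0].reshape(-1,2)
E
python3 - <<'E'
from h import *
a=snap('scene','s0');b=snap('side','d0');w=snap('wrist','w0')
o=get_obs();print(o)
im=[cv2.imread(f'pics/{n}0.png') for n in 'sdw']
for c in(a,b,w):
    R,t=cam(c);print(-R.T@t,R[2],c['mtx'][0])
cv2.imwrite('pics/all0.png',cv2.resize(np.vstack([np.hstack(im[:2]),np.hstack([im[2],im[2]*0])]),(800,600)))
E
```

```text
{'time': 0.15, 'joint_positions': array([-1.46022165e-01,  3.42606651e-01,  1.52475165e+00, -8.48578642e-06,
        1.27543511e+00, -1.46005541e-01]), 'dq': array([-0.0005054 , -0.00197209, -0.00517971, -0.00047083,  0.00144252,
        0.00020012]), 'tau': array([ 7.52666965e-04, -4.31470585e+01, -2.44352603e+01,  7.18239485e-02,
        5.38185902e-02, -1.32920518e-04]), 'tool_pos': array([5.24916214e+02, 2.17948614e-02, 4.04197708e+02]), 'tcp_rot': array([-3.14040350e+00, -1.66665304e-04,  1.57078208e+00]), 'contact_force': array([-1.02380504, -0.11361596,  0.50363056]), 'moment': array([ 0.07304404, -0.02330148,  0.04419148]), 'grip_width': 91.92759870205198}
[1368.27728195  537.29642509  932.2681981 ] [-0.65893822 -0.40730504 -0.63237886] [391.6453195    0.         251.14331179]
[ -27.02610102 -716.30748323 1045.47801899] [ 0.38869389  0.56394757 -0.72861526] [429.28738105   0.         249.93056372]
[524.65454096  84.56808878 384.67187343] [-9.06463787e-04 -3.10151422e-01 -9.50686738e-01] [323.91442315   0.         249.0545485 ]
```

View pics/all0.png

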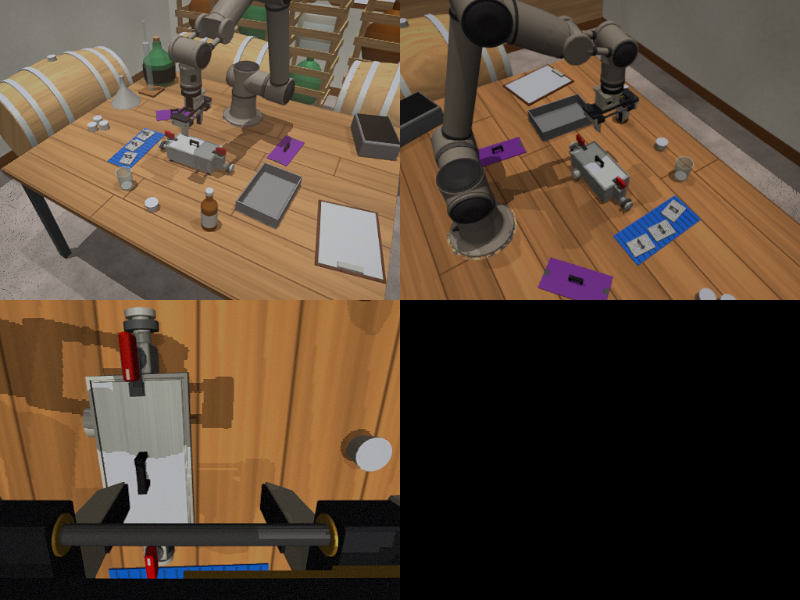

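```bash
python3 -m pendant '[[[-0.04,-0.01,0],[0,0,0],0.0918],[[-0.08,-0.03,0],[0,0,0],0.0918],[[-0.12,-0.04,0],[0,0,0],0.0918],[[-0.15,-0.05,0],[0,0,0],0.0918],[[-0.15,-0.05,0],[0,0,0],0.0918],[[-0.15,-0.05,0],[0,0,0],0.0918]]' | tail -3
python3 -c "
from h import *
snap('wrist','w1')"
python3 -m pendant '[[[-0.04,0,0],[0,0,0],0.0918],[[-0.08,0,0],[0,0,0],0.0918],[[-0.12,0,0],[0,0,0],0.0918],[[-0.15,0,0],[0,0,0],0.0918],[[-0.15,0,0],[0,0,0],0.0918],[[-0.15,0,0],[0,0,0],0.0918]]' | tail -3
python3 - <<'E'
from h import *
snap('wrist','w2')
im=[cv2.imread(f'pics/{n}.png') for n in ('w1','w2')]
s=cv2.imread('pics/s0.png')[140:300,100:360]; d=cv2.imread('pics/d0.png')[100:384,50:420]
r=lambda i,h=300:cv2.resize(i,(400,h),interpolation=cv2.INTER_CUBIC)
cv2.imwrite('pics/all1.png',np.vstack([np.hstack([r(im[0]),r(im[1])]),np.hstack([r(s,246),r(d,246)])]))
print(get_obs()['tool_pos'],get_obs()['time'])
E
```

```text
tcp_rot: [-3.141, -0.0, 1.567]
contact_force: [-0.3, -0.5, 0.5]
grip_width: 91.7
tcp_rot: [-3.141, -0.001, 1.57]
contact_force: [-0.4, -0.3, -0.3]
grip_width: 91.9
[ 475.5953278  -298.80836674  404.21099272] 1.25
```

View pics/all1.png

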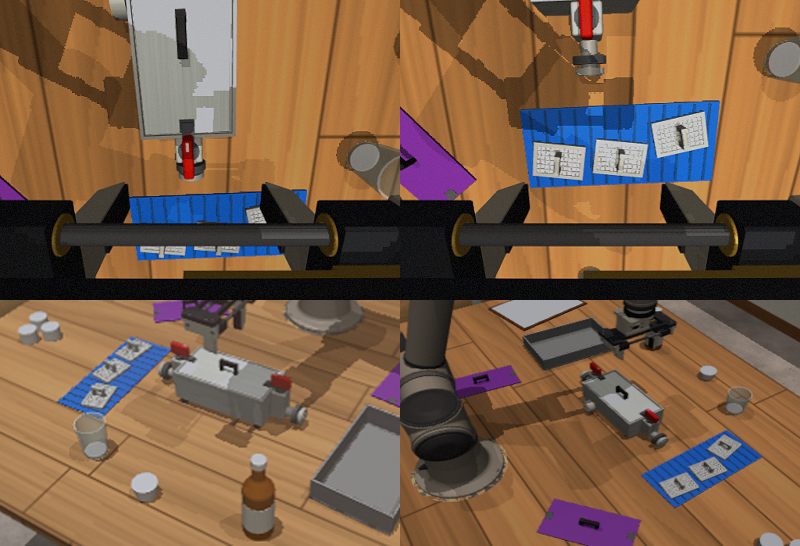

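```bash
python3 - <<'E'
from h import *
def blobs(f,kind,mina=60):
    c=load(f);h=cv2.cvtColor(c['color'],cv2.COLOR_RGB2HSV).astype(int);H,S,V=h[...,0],h[...,1],h[...,2]
    m={'red':((H<6)|(H>174))&(S>180)&(V>60),'blue':(H>100)&(H<125)&(S>150)&(V>60),'dark':(V<45)}[kind].astype(np.uint8)
    n,l,st,ce=cv2.connectedComponentsWithStats(m)
    for i in range(1,n):
        if st[i,4]>mina:
            r=cv2.minAreaRect(np.argwhere(l==i)[:,::-1].astype(np.float32)); print(f,kind,st[i],ce[i].round(1),'rect',np.round(cv2.boxPoints(r),1).tolist())
for f in('w0','w1','w2','s0','d0'): blobs(f,'red')
for f in('w2',): blobs(f,'blue',500)
for f in('w0','w1'): blobs(f,'dark')
g=lambda f,y0,y1,x0,x1,k:cv2.resize(cv2.imread(f'pics/{f}.png')[y0:y1,x0:x1],None,fx=k,fy=k,interpolation=cv2.INTER_CUBIC)
A=g('w0',0,190,90,260,2);B=g('w1',0,240,130,320,2);D=g('w2',120,250,140,420,2)
out=np.zeros((600,800,3),np.uint8);out[:380,:340]=A;out[:480,360:740]=B
cv2.imwrite('pics/c2.png',out);cv2.imwrite('pics/c3.png',D)
E
```

```text
w0 red [152  40  21  64 836] [161.6  69.7] rect [[150.8000030517578, 41.29999923706055], [165.6999969482422, 39.599998474121094], [173.0, 102.5], [158.10000610351562, 104.30000305175781]]
w0 red [185 316  15  41 401] [192.3 337. ] rect [[184.60000610351562, 316.1000061035156], [198.0, 315.79998779296875], [199.10000610351562, 356.0], [185.6999969482422, 356.29998779296875]]
w1 red [233 173  15  56 668] [240.4 202. ] rect [[232.0, 173.3000030517578], [245.6999969482422, 172.60000610351562], [248.39999389648438, 227.89999389648438], [234.8000030517578, 228.60000610351562]]
w2 red [229   0  18  51 769] [237.5  23.9] rect [[228.5, 0.0], [244.39999389648438, -0.699999988079071], [246.6999969482422, 49.70000076293945], [230.8000030517578, 50.400001525878906]]
d0 red [226 172  10  15  73] [230.4 178.6] rect [[223.0, 176.0], [227.5, 171.5], [238.0, 182.0], [233.5, 186.5]]
d0 red [277 227  12  15  77] [283.2 233.3] rect [[275.79998779296875, 228.6999969482422], [281.0, 224.6999969482422], [290.6000061035156, 237.5], [285.3999938964844, 241.5]]
w2 blue [  154   129   255   111 15467] [281.  17
[... 1363 characters left out ...]
73], [239.39999389648438, 74.9000015258789], [226.89999389648438, 75.4000015258789]]
w1 dark [248 204  15  10  66] [255.1 209.6] rect [[246.8000030517578, 206.39999389648438], [260.79998779296875, 203.89999389648438], [262.1000061035156, 211.0], [248.10000610351562, 213.5]]
w1 dark [    0   225   512   159 35444] [246.5 327.2] rect [[-0.0, 225.0], [511.0, 225.0], [511.0, 383.0], [0.0, 383.0]]
w1 dark [129 313  15  12  88] [137.1 317.7] rect [[129.0, 314.0], [142.89999389648438, 312.79998779296875], [143.8000030517578, 323.20001220703125], [129.89999389648438, 324.29998779296875]]
w1 dark [355 314  11  10  78] [360.6 318. ] rect [[355.0, 314.0], [365.0, 314.0], [365.0, 323.0], [355.0, 323.0]]
```

View pics/c2.png

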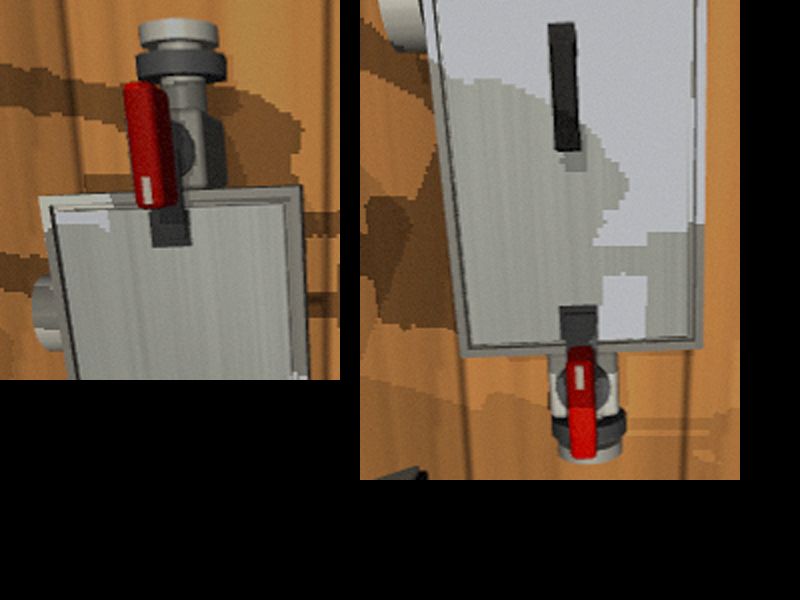

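View pics/c3.png

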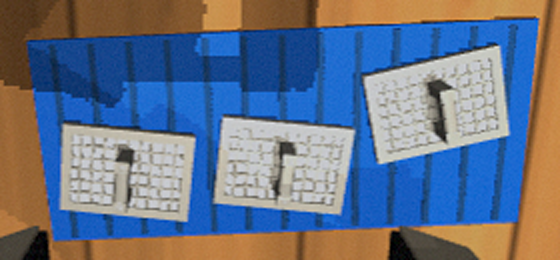

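```bash
python3 - <<'E'
from h import *
w0,w1,w2=load('w0'),load('w1'),load('w2')
c=lambda f,p:np.array(p)/2+f
T=plane(w0,c([90,0],[[40,197],[302,186]]),88); B=plane(w1,c([130-180,0],[[463,356],[703,350]]),88)
print('rim',T.round(1).tolist(),B.round(1).tolist())
print('widths',np.linalg.norm(T[0]-T[1]),np.linalg.norm(B[0]-B[1]),'len',np.linalg.norm(T-B,axis=1))
C=(T.sum(0)+B.sum(0))/4; v=T.mean(0)-B.mean(0); print('centre',C,'yaw deg of y axis',np.degrees(np.arctan2(-v[0],v[1])), 'xaxis', [np.degrees(np.arctan2(d[1],d[0])) for d in (T[1]-T[0],B[1]-B[0])])
print('bail tri',tri(w0,[[184,247],[181.2,221]],w1,[[238.2,75],[231.9,46.7]]).round(1))
print('rgrip tri',tri(w0,[[192.3,337]],w1,[[240.4,202]]).round(1),tri(w1,[[240.4,202],[239,173]],w2,[[237.5,23.9],[236.5,0]]).round(1))
print('rgrip pl',plane(w1,[[240,175],[241.6,228.3]],123).round(1), 'lgrip pl',plane(w0,[[158.2,40.4],[165.5,103.4]],123).round(1))
for n,p in dict(A=[(62,124),(196,137),(189,221),(60,209)],B=[(221,117),(355,129),(349,215),(215,203)],C=[(363,75),(499,46),(509,133),(378,163)]).items():
    P=plane(w2,c([140,120],p),10); e=P[1]-P[0]+P[2]-P[3]; print(n,P.mean(0).round(1),'yaw',np.degrees(np.arctan2(e[1],e[0])).round(1),np.linalg.norm(P-np.roll(P,-1,0),axis=1).round(1))
E
```

```text
rim [[401.7, 75.8, 88.0], [517.3, 80.3, 88.0]] [[410.1, -148.0, 88.0], [524.0, -145.5, 88.0]]
widths 115.66281581379822 113.92842234673155 len [223.9821533  225.90334983]
centre [463.30865532 -34.38452372  88.        ] yaw deg of y axis 1.9230751397936738 xaxis [np.float64(2.220578606181363), np.float64(1.2588946353287997)]
bail tri [[465.  -56.7 113.7   2.4]
 [460.7 -35.1 102.1   0.7]]
rgrip tri [[ 465.5 -164.9  108.3    1.9]] [[ 4.663e+02 -1.672e+02  1.028e+02  1.000e-01]
 [ 4.648e+02 -1.454e+02  8.010e+01  4.000e-01]]
rgrip pl [[ 466.8 -136.1  123. ]
 [ 467.6 -184.6  123. ]] lgrip pl [[457.3 118.  123. ]
 [459.2  73.1 123. ]]
A [ 419.  -354.5   10. ] yaw -5.8 [81.  55.7 81.3 55.8]
B [ 516.5 -350.1   10. ] yaw -5.5 [81.2 56.5 84.8 55.9]
C [ 605.8 -311.1   10. ] yaw 13.1 [79.7 54.3 80.3 56.3]
```

```bash
python3 -m pendant '[[[0.04,-0.002,0],[0,0,-0.034],0.06],[[0.08,-0.004,0],[0,0,-0.034],0.06],[[0.12,-0.008,0],[0,0,-0.034],0.06],[[0.137,-0.008,0],[0,0,-0.034],0.06],[[0.137,-0.008,0.04],[0,0,-0.034],0.06],[[0.137,-0.008,0.08],[0,0,-0.034],0.06],[[0.137,-0.008,0.11],[0,0,-0.034],0.06],[[0.137,-0.008,0.128],[0,0,-0.034],0.06],[[0.137,-0.008,0.128],[0,0,-0.034],0.06],[[0.137,-0.008,0.128],[0,0,-0.034],0.06]]'
python3 -m pendant '[[[0,0,0],[0,0,0],0.0],[[0,0,0],[0,0,0],0.0],[[0,0,0],[0,0,0],0.0],[[0,0,0],[0,0,0],0.0],[[0,0,0],[0,0,0],0.0],[[0,0,0],[0,0,0],0.0]]'
python3 -c "
from h import *
w=snap('wrist','w3');d=snap('side','d3');
cv2.imwrite('pics/c4.png',cv2.cvtColor(np.hstack([w['color'][:,:],cv2.resize(d['color'][130:280,190:330],(280,384))]),cv2.COLOR_RGB2BGR))"
```

```text
time: 2.08
tool_pos: [467.1, -161.3, 276.8]
tcp_rot: [-3.14, -0.001, 1.607]
contact_force: [0.9, -0.2, -0.5]
grip_width: 60.1
time: 2.58
tool_pos: [467.0, -163.1, 277.1]
tcp_rot: [3.141, 0.0, 1.605]
contact_force: [0.4, -0.3, -0.3]
grip_width: 24.7
```

View pics/c4.png

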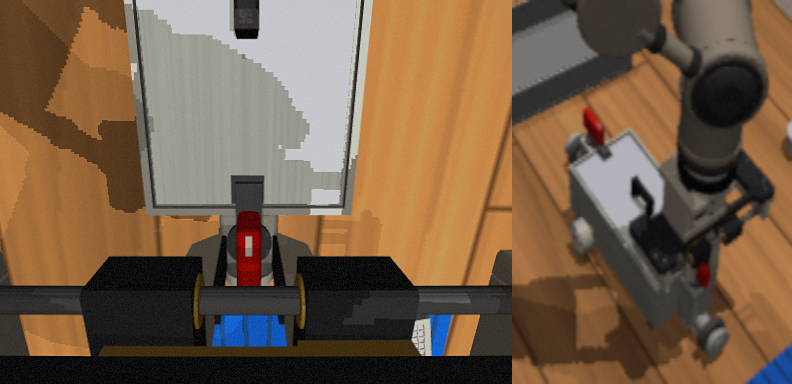

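```bash
python3 -m pendant '[[[0,0,0],[0,0,0],0.0],[[0,0,0],[0,0,0],0.0],[[0,0,0],[0,0,0],0.0],[[0,0,0],[0,0,0],0.0]]'
python3 -m pendant '[[[0,0,0],[0,0,-0.11],0.0],[[0,0,0],[0,0,-0.22],0.0],[[0,0,0],[0,0,-0.33],0.0],[[0,0,0],[0,0,-0.44],0.0],[[0,0,0],[0,0,-0.55],0.0],[[0,0,0],[0,0,-0.66],0.0],[[0,0,0],[0,0,-0.77],0.0],[[0,0,0],[0,0,-0.77],0.0]]'
python3 -m pendant '[[[0,0,0],[0,0,-0.11],0.0],[[0,0,0],[0,0,-0.22],0.0],[[0,0,0],[0,0,-0.33],0.0],[[0,0,0],[0,0,-0.44],0.0],[[0,0,0],[0,0,-0.55],0.0],[[0,0,0],[0,0,-0.66],0.0],[[0,0,0],[0,0,-0.76],0.0],[[0,0,0],[0,0,-0.76],0.0]]'
python3 -m pendant '[[[0,0,0],[0,0,0],0.05],[[0,0,0],[0,0,0],0.05],[[0,0,0],[0,0,0],0.05],[[0,0,0],[0,0,0],0.05],[[0,0,0],[0,0,0],0.05],[[0,0,0],[0,0,0],0.05],[[0,0,-0.04],[0,0,0],0.06],[[0,0,-0.08],[0,0,0],0.06],[[0,0,-0.08],[0,0,0],0.06]]'
```

```text
time: 3.02
tool_pos: [466.9, -163.0, 276.8]
tcp_rot: [-3.141, 0.0, 1.605]
contact_force: [-1.3, -0.6, 2.9]
grip_width: 12.0
time: 3.68
tool_pos: [466.8, -163.1, 276.8]
tcp_rot: [-3.141, -0.0, 2.379]
contact_force: [-2.7, -1.7, 3.7]
grip_width: 11.6
time: 4.35
tool_pos: [466.8, -163.2, 276.8]
tcp_rot: [-3.141, -0.001, 3.135]
contact_force: [-4.3, -2.5, 4.0]
grip_width: 11.6
time: 5.1
tool_pos: [468.5, -163.6, 363.4]
tcp_rot: [-3.136, 0.011, 3.134]
contact_force: [1.6, -1.9, 0.1]
grip_width: 59.6
```

```bash
python3 -m pendant '[[[0,0.03,0],[0,0,0.11],0.06],[[0,0.06,0],[0,0,0.22],0.06],[[0,0.09,0],[0,0,0.33],0.06],[[0.002,0.12,0],[0,0,0.44],0.06],[[0.004,0.15,0],[0,0,0.55],0.06],[[0.006,0.18,0],[0,0,0.66],0.06],[[0.008,0.21,0],[0,0,0.77],0.06],[[0.008,0.24,0],[0,0,0.88],0.06],[[0.008,0.2575,0],[0,0,0.99],0.06],[[0.008,0.2575,0],[0,0,1.1],0.06]]'
python3 -m pendant '[[[0,0,0],[0,0,0.11],0.06],[[0,0,0],[0,0,0.22],0.06],[[0,0,0],[0,0,0.33],0.06],[[0,0,0],[0,0,0.43],0.06],[[0,0,0.04],[0,0,0.43],0.06],[[0,0,0.079],[0,0,0.43],0.06],[[0,0,0.079],[0,0,0.43],0.04],[[0,0,0.079],[0,0,0.43],0.03]]'
python3 -m pendant '[[[0,0,0],[0,0,0],0.0],[[0,0,0],[0,0,0],0.0],[[0,0,0],[0,0,0],0.0],[[0,0,0],[0,0,0],0.0],[[0,0,0],[0,0,0],0.0],[[0,0,0],[0,0,0],0.0],[[0,0,0],[0,0,0],0.0]]'
python3 -c "
from h import *
w=snap('wrist','w4')
cv2.imwrite('pics/c5.png',cv2.cvtColor(w['color'],cv2.COLOR_RGB2BGR))"
```

```text
time: 5.93
tool_pos: [460.4, 97.5, 356.7]
tcp_rot: [3.141, -0.001, 2.032]
contact_force: [0.4, -1.2, -0.3]
grip_width: 59.8
time: 6.6
tool_pos: [460.4, 94.6, 276.9]
tcp_rot: [-3.137, -0.0, 1.605]
contact_force: [-0.5, 0.6, 0.0]
grip_width: 51.1
time: 7.18
tool_pos: [458.9, 94.6, 278.1]
tcp_rot: [-3.136, 0.0, 1.605]
contact_force: [-10.8, -1.1, 10.9]
grip_width: 12.1
```

View pics/c5.png

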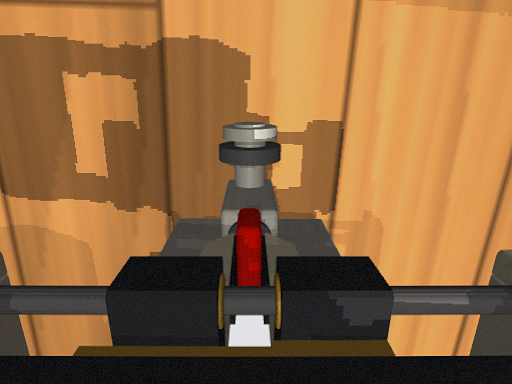

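```bash
python3 -m pendant '[[[0,-0.002,0],[0,0,-0.11],0.0],[[0,-0.002,0],[0,0,-0.22],0.0],[[0,-0.002,0],[0,0,-0.33],0.0],[[0,-0.002,0],[0,0,-0.44],0.0],[[0,-0.002,0],[0,0,-0.55],0.0],[[0,-0.002,0],[0,0,-0.66],0.0],[[0,-0.002,0],[0,0,-0.77],0.0],[[0,-0.002,0],[0,0,-0.77],0.0]]'
python3 -m pendant '[[[0,0,0],[0,0,-0.11],0.0],[[0,0,0],[0,0,-0.22],0.0],[[0,0,0],[0,0,-0.33],0.0],[[0,0,0],[0,0,-0.44],0.0],[[0,0,0],[0,0,-0.55],0.0],[[0,0,0],[0,0,-0.66],0.0],[[0,0,0],[0,0,-0.76],0.0],[[0,0,0],[0,0,-0.76],0.0]]'
python3 -m pendant '[[[0,0,0],[0,0,0],0.05],[[0,0,0],[0,0,0],0.05],[[0,0,0],[0,0,0],0.05],[[0,0,0],[0,0,0],0.05],[[0,0,0],[0,0,0],0.05],[[0,0,0],[0,0,0],0.05],[[0,0,-0.04],[0,0,0],0.06],[[0,0,-0.08],[0,0,0],0.06],[[0,0,-0.08],[0,0,0],0.06]]'
python3 - <<'E'
from h import *
s=snap('scene','s5');d=snap('side','d5')
cv2.imwrite('pics/c6.png',cv2.cvtColor(np.hstack([cv2.resize(s['color'][140:320,150:390],(400,300)),cv2.resize(d['color'][100:310,140:420],(400,300))]),cv2.COLOR_RGB2BGR))
E
```

```text
time: 7.9
tool_pos: [458.5, 94.7, 278.1]
tcp_rot: [3.141, -0.0, 2.379]
contact_force: [-2.4, 1.8, 4.1]
grip_width: 11.9
time: 8.57
tool_pos: [458.7, 95.2, 278.1]
tcp_rot: [3.14, 0.0, 3.136]
contact_force: [-0.2, 5.5, 1.7]
grip_width: 11.6
time: 9.32
tool_pos: [460.4, 94.6, 364.2]
tcp_rot: [3.141, 0.012, 3.134]
contact_force: [1.1, -0.1, 1.1]
grip_width: 59.3
```

View pics/c6.png

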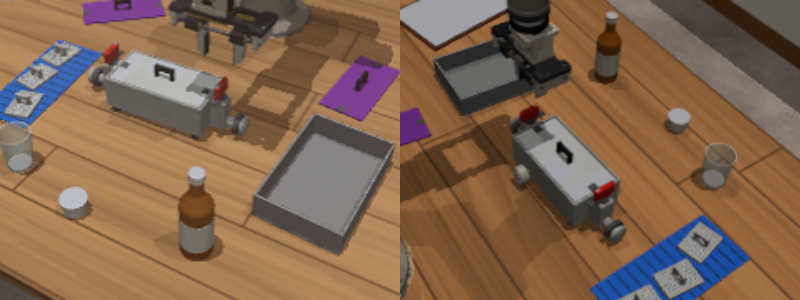

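```bash
python3 - <<'E'
from h import *
s=load('s5');d=load('d5')
f=lambda p:np.array(p)*.6+[150,140]; g=lambda p:(np.array(p)-[400,0])*.7+[140,100]
print('tub',plane(s,f([[318,117],[397,146],[345,222],[255,190]]),55).round())
print('by s',plane(s,f([[197,252],[75,212],[20,166]]),0).round()); print('by d',plane(d,g([[607,78],[678,128],[714,182]]),0).round())
print('purple',plane(s,f([[320,100],[360,117],[400,75]]),0).round())
E
```

```text
tub [[387. 281.  55.]
 [392. 442.  55.]
 [617. 416.  55.]
 [626. 253.  55.]]
by s [[ 759.  209.    0.]
 [ 792.  -29.   -0.]
 [ 752. -195.    0.]]
by d [[ 750.  193.    0.]
 [ 786.  -41.    0.]
 [ 744. -208.    0.]]
purple [[271. 249.   0.]
 [282. 343.   0.]
 [ 97. 378.   0.]]
```

```bash
python3 -m pendant '[[[0,-0.015,0],[0,0,0.11],0.06],[[0,-0.03,0],[0,0,0.22],0.06],[[0,-0.045,0],[0,0,0.33],0.06],[[0,-0.06,0],[0,0,0.44],0.06],[[0,-0.075,0],[0,0,0.55],0.06],[[0,-0.09,0],[0,0,0.66],0.06],[[-0.001,-0.105,0],[0,0,0.77],0.06],[[-0.002,-0.12,0],[0,0,0.88],0.06],[[-0.003,-0.129,0],[0,0,0.99],0.06],[[-0.003,-0.129,0],[0,0,1.1],0.06]]'
python3 -m pendant '[[[0,0,0],[0,0,0.11],0.06],[[0,0,0],[0,0,0.22],0.06],[[0,0,0],[0,0,0.33],0.06],[[0,0,0],[0,0,0.43],0.06],[[0,0,0.04],[0,0,0.43],0.06],[[0,0,0.07],[0,0,0.43],0.06],[[0,0,0.086],[0,0,0.43],0.04],[[0,0,0.086],[0,0,0.43],0.03]]'
python3 -m pendant '[[[0,0,0],[0,0,0],0.03],[[0,0,0],[0,0,0],0.0],[[0,0,0],[0,0,0],0.0],[[0,0,0],[0,0,0],0.0],[[0,0,0],[0,0,0],0.0],[[0,0,0],[0,0,0],0.0],[[0,0,0],[0,0,0],0.0],[[0,0,0],[0,0,0],0.0]]'
```

```text
time: 10.25
tool_pos: [460.7, -36.0, 356.2]
tcp_rot: [-3.139, -0.001, 2.027]
contact_force: [0.3, -0.1, 0.5]
grip_width: 60.2
time: 10.92
tool_pos: [459.9, -34.4, 268.0]
tcp_rot: [-3.136, -0.002, 1.604]
contact_force: [-0.7, 0.1, -0.3]
grip_width: 51.2
time: 11.58
tool_pos: [461.0, -34.5, 272.1]
tcp_rot: [3.141, 0.0, 1.605]
contact_force: [-0.0, -0.7, 3.1]
grip_width: 10.0
```

```bash
python3 -m pendant '[[[0,0,-0.01],[0,0,0],0.0],[[0,0,-0.02],[0,0,0],0.0],[[0,0,-0.035],[0,0,0],0.0],[[0,0,-0.05],[0,0,0],0.0],[[0,0,-0.06],[0,0,0],0.0],[[0,0.02,-0.06],[0,0,0],0.0],[[0,0.05,-0.06],[0,0,0],0.0],[[0,0.08,-0.06],[0,0,0],0.0],[[0,0.11,-0.06],[0,0,0],0.0],[[0,0.13,-0.06],[0,0,0],0.0]]'
python3 -m pendant '[[[0,0.028,0],[0,0,0],0.0],[[0,0.028,0.03],[0,0,0],0.0],[[0,0.028,0.06],[0,0,0],0.0],[[0,0.028,0.09],[0,0,0],0.0],[[0,0.028,0.115],[0,0,0],0.0],[[0,0.028,0.13],[0,0,0],0.0],[[0,0.028,0.137],[0,0,0],0.0],[[0,0.028,0.141],[0,0,0],0.0],[[0,0.028,0.143],[0,0,0],0.0],[[0,0.028,0.143],[0,0,0],0.0]]'
```

```text
time: 12.42
tool_pos: [592.6, -30.0, 330.7]
tcp_rot: [-3.141, -0.0, 1.605]
contact_force: [-0.2, 0.5, -4.7]
grip_width: 9.8
time: 13.25
tool_pos: [618.7, -29.1, 189.6]
tcp_rot: [-3.141, -0.0, 1.605]
contact_force: [-0.2, 0.1, -3.9]
grip_width: 9.8
```

```bash
python3 -m pendant '[[[0,0,0.001],[0,0,0],0.0],[[0,0,0.002],[0,0,0],0.0],[[0,0,0.002],[0,0,0],0.0]]'
python3 -m pendant '[[[0,0,0],[0,0,0],0.04],[[0,0,0],[0,0,0],0.04],[[0,0,0],[0,0,0],0.04],[[0,0,0],[0,0,0],0.04],[[0,0,0],[0,0,0],0.04],[[0,0,-0.03],[0,0,0],0.04],[[0,0,-0.06],[0,0,0],0.04],[[0,0,-0.1],[0,0,0],0.04],[[0,0,-0.14],[0,0,0],0.04],[[0,0,-0.18],[0,0,0],0.04]]'
python3 -m pendant '[[[0.03,-0.03,-0.02],[0,0,0],0.04],[[0.03,-0.07,-0.03],[0,0,0],0.04],[[0.03,-0.11,-0.03],[0,0,0],0.04],[[0.03,-0.15,-0.03],[0,0,0],0.04],[[0.03,-0.15,-0.03],[0,0,0],0.04],[[0.03,-0.15,-0.03],[0,0,0],0.04]]'
python3 - <<'E'
from h import *
w=snap('wrist','w6');s=snap('scene','s6'); print(get_obs()['tool_pos'])
cv2.imwrite('pics/c7.png',cv2.cvtColor(np.vstack([np.hstack([w['color'],cv2.resize(s['color'][140:320,190:330],(288,384))])]),cv2.COLOR_RGB2BGR))
E
```

```text
time: 13.5
tool_pos: [619.1, -29.2, 189.2]
tcp_rot: [3.139, 0.001, 1.605]
contact_force: [-5.0, 0.2, 8.5]
grip_width: 9.5
time: 14.33
tool_pos: [618.5, -29.1, 368.4]
tcp_rot: [-3.141, -0.0, 1.605]
contact_force: [1.2, -1.0, 0.5]
grip_width: 39.9
time: 14.83
tool_pos: [466.0, -4.0, 397.1]
tcp_rot: [-3.142, 0.0, 1.604]
contact_force: [1.0, 0.2, -0.1]
grip_width: 40.3
[468.60119831  -4.4239927  397.39781763]
```

View pics/c7.png

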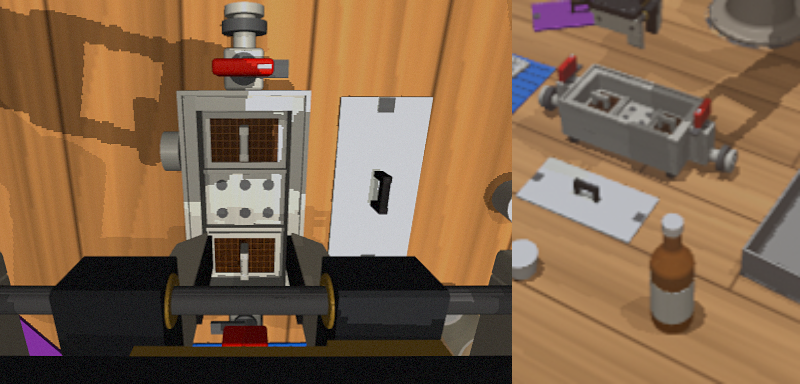

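```bash
python3 - <<'E'
from h import *
w=load('w6')
print(plane(w,[[244,139],[245,253]],51).round(1), 'rim corners',plane(w,[[177,92],[310,91]],88).round(1))
print('outer latch', proj(w,[[460.8,30.8,51],[465.2,-99.2,51],[463,-34.2,45]]).round(1))
# bay floor corners of bay1 floor & plates
print('cov',plane(w,[[340,97],[433,97]],5).round(1),'bay2 plate corners',plane(w,[[204,112],[284,112],[282,164],[206,164]],51).round(1))
E
```

```text
[[459.6  31.2  51. ]
 [464.4 -97.   51. ]] rim corners [[401.6  75.   88. ]
 [515.1  79.6  88. ]]
outer latch [[245.2 139.5]
 [245.6 254.7]
 [245.5 198.6]]
cov [[563.8  74.2   5. ]
 [667.   77.9   5. ]] bay2 plate corners [[419.6  56.4  51. ]
 [498.1  59.   51. ]
 [499.5   6.9  51. ]
 [421.2   4.2  51. ]]
```

```bash
python3 -m pendant '[[[0.0357,-0.007,0],[0,0,0],0.03],[[0.0357,-0.007,0.04],[0,0,0],0.03],[[0.0357,-0.007,0.08],[0,0,0],0.03],[[0.0357,-0.007,0.12],[0,0,0],0.03],[[0.0357,-0.007,0.15],[0,0,0],0.03],[[0.0357,-0.007,0.164],[0,0,0],0.03],[[0.0357,-0.007,0.164],[0,0,0],0.03],[[0.0357,-0.007,0.164],[0,0,0],0.0],[[0.0357,-0.007,0.164],[0,0,0],0.0],[[0.0357,-0.007,0.164],[0,0,0],0.0]]'
python3 -m pendant '[[[0,0,0],[0,0,0],0.0],[[0,0,0],[0,0,0],0.0],[[0,0,0],[0,0,0],0.0],[[0,0,-0.02],[0,0,0],0.0],[[0,0,-0.05],[0,0,0],0.0],[[0,0,-0.08],[0,0,0],0.0],[[0,0,-0.11],[0,0,0],0.0],[[0,0,-0.11],[0,0,0],0.0]]'
```

```text
time: 15.77
tool_pos: [460.7, 31.1, 232.6]
tcp_rot: [3.141, 0.0, 1.605]
contact_force: [1.1, 0.5, -0.4]
grip_width: 14.4
time: 16.43
tool_pos: [460.9, 31.1, 348.1]
tcp_rot: [3.131, 0.001, 1.605]
contact_force: [1.0, 0.6, -0.1]
grip_width: 7.5
```

```bash
python3 -m pendant '[[[0.035,0,0],[0,0,0],0.0],[[0.07,0,0],[0,0,0],0.0],[[0.105,0,0],[0,0,0],0.0],[[0.14,0.006,0],[0,0,0],0.0],[[0.175,0.006,0],[0,0,0],0.0],[[0.21,0.006,0],[0,0,0],0.0],[[0.245,0.006,0],[0,0,0],0.0],[[0.28,0.006,0],[0,0,0],0.0],[[0.3,0.006,0],[0,0,0],0.0],[[0.314,0.006,0],[0,0,0],0.0]]'
python3 -m pendant '[[[0,0,0],[0,0,0],0.0],[[0,0,0.03],[0,0,0],0.0],[[0,0,0.06],[0,0,0],0.0],[[0,0,0.09],[0,0,0],0.0],[[0,0,0.12],[0,0,0],0.0],[[0,0,0.14],[0,0,0],0.0],[[0,0,0.145],[0,0,0],0.0],[[0,0,0.145],[0,0,0],0.0],[[0,0,0.145],[0,0,0],0.0]]'
python3 -c "
from h import *
d=snap('side','d7');s=snap('scene','s7');cv2.imwrite('pics/c8.png',cv2.cvtColor(np.hstack([s['color'][130:330,180:420],cv2.resize(d['color'][100:260,150:350],(300,200))]),cv2.COLOR_RGB2BGR))"
```

```text
time: 17.27
tool_pos: [454.3, 347.4, 341.9]
tcp_rot: [-3.141, 0.0, 1.607]
contact_force: [0.2, -0.8, -0.5]
grip_width: 7.7
time: 18.02
tool_pos: [455.6, 344.7, 198.6]
tcp_rot: [3.141, -0.0, 1.604]
contact_force: [-0.5, 1.2, -0.1]
grip_width: 7.8
```

View pics/c8.png

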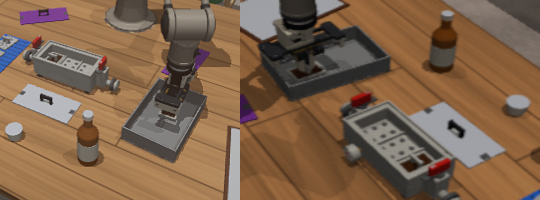

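```bash
python3 -m pendant '[[[0,0,0],[0,0,0],0.03],[[0,0,0],[0,0,0],0.03],[[0,0,0],[0,0,0],0.03],[[0,0,0],[0,0,0],0.03],[[0,0,-0.04],[0,0,0],0.03],[[0,0,-0.08],[0,0,0],0.03],[[0,0,-0.12],[0,0,0],0.03],[[0,0,-0.15],[0,0,0],0.03],[[-0.04,-0.006,-0.15],[0,0,0],0.03],[[-0.08,-0.006,-0.15],[0,0,0],0.03]]'
python3 -m pendant '[[[-0.04,0,0],[0,0,0],0.03],[[-0.08,0,0],[0,0,0],0.03],[[-0.12,0,0],[0,0,0],0.03],[[-0.16,0,0],[0,0,0],0.03],[[-0.2,0,0],[0,0,0],0.03],[[-0.24,0,0],[0,0,0],0.03],[[-0.28,0,0],[0,0,0],0.03],[[-0.32,0,0],[0,0,0],0.03],[[-0.35,0,0],[0,0,0],0.03],[[-0.364,0,0],[0,0,0],0.03]]'
python3 -m pendant '[[[0,0,0],[0,0,0],0.03],[[0,0,0.03],[0,0,0],0.03],[[0,0,0.06],[0,0,0],0.03],[[0,0,0.09],[0,0,0],0.03],[[0,0,0.115],[0,0,0],0.03],[[0,0,0.115],[0,0,0],0.03],[[0,0,0.115],[0,0,0],0.0],[[0,0,0.115],[0,0,0],0.0],[[0,0,0.115],[0,0,0],0.0],[[0,0,0.115],[0,0,0],0.0]]'
python3 -m pendant '[[[0,0,0],[0,0,0],0.0],[[0,0,0],[0,0,0],0.0],[[0,0,-0.02],[0,0,0],0.0],[[0,0,-0.05],[0,0,0],0.0],[[0,0,-0.08],[0,0,0],0.0],[[0,0,-0.11],[0,0,0],0.0],[[0,0,-0.11],[0,0,0],0.0]]'
```

```text
time: 18.95
tool_pos: [451.1, 265.6, 350.2]
tcp_rot: [3.136, -0.002, 1.609]
contact_force: [1.3, 0.0, -1.0]
grip_width: 29.9
time: 19.78
tool_pos: [463.9, -102.1, 348.1]
tcp_rot: [3.141, 0.001, 1.602]
contact_force: [0.4, 0.5, 0.0]
grip_width: 30.1
time: 20.62
tool_pos: [464.1, -98.4, 233.2]
tcp_rot: [3.141, 0.0, 1.605]
contact_force: [-0.6, 0.8, 0.6]
grip_width: 7.9
time: 21.2
tool_pos: [465.2, -99.2, 348.1]
tcp_rot: [3.132, 0.004, 1.605]
contact_force: [1.0, -0.8, -1.1]
grip_width: 7.7
```

```bash
python3 -m pendant '[[[0.04,0.005,0],[0,0,0],0.0],[[0.08,0.01,0],[0,0,0],0.0],[[0.12,0.02,0],[0,0,0],0.0],[[0.16,0.03,0],[0,0,0],0.0],[[0.2,0.04,0],[0,0,0],0.0],[[0.24,0.05,0],[0,0,0],0.0],[[0.28,0.06,0],[0,0,0],0.0],[[0.315,0.075,0],[0,0,0],0.0],[[0.35,0.09,0],[0,0,0],0.0],[[0.385,0.105,0],[0,0,0],0.0]]'
python3 -m pendant '[[[0.035,0,0],[0,0,0],0.0],[[0.049,0,0],[0,0,0],0.0],[[0.049,0,0],[0,0,0],0.0],[[0.049,0,0.04],[0,0,0],0.0],[[0.049,0,0.08],[0,0,0],0.0],[[0.049,0,0.12],[0,0,0],0.0],[[0.049,0,0.14],[0,0,0],0.0],[[0.049,0,0.145],[0,0,0],0.0],[[0.049,0,0.145],[0,0,0],0.0]]'
python3 -m pendant '[[[0,0,0],[0,0,0],0.03],[[0,0,0],[0,0,0],0.03],[[0,0,0],[0,0,0],0.03],[[0,0,0],[0,0,0],0.03],[[0,0,-0.04],[0,0,0],0.03],[[0,0,-0.08],[0,0,0],0.03],[[0,0,-0.12],[0,0,0],0.03],[[0,0,-0.15],[0,0,0],0.03],[[-0.04,0,-0.18],[0,0,0],0.03],[[-0.08,0,-0.2],[0,0,0],0.03]]'
```

```text
time: 22.03
tool_pos: [555.9, 291.6, 341.9]
tcp_rot: [-3.141, 0.001, 1.605]
contact_force: [0.8, -0.5, -1.5]
grip_width: 7.6
time: 22.78
tool_pos: [553.9, 337.1, 196.0]
tcp_rot: [-3.138, 0.002, 1.604]
contact_force: [0.1, 0.8, -0.5]
grip_width: 7.7
time: 23.62
tool_pos: [556.0, 269.5, 395.8]
tcp_rot: [3.137, -0.002, 1.609]
contact_force: [0.7, -0.7, 0.8]
grip_width: 30.3
```

```bash
python3 -m pendant '[[[-0.04,0,0],[0,0,0],0.03],[[-0.08,-0.01,0],[0,0,0],0.03],[[-0.12,-0.02,0],[0,0,0],0.03],[[-0.16,-0.03,0],[0,0,0],0.03],[[-0.2,-0.04,0],[0,0,0],0.03],[[-0.24,-0.05,0],[0,0,0],0.03],[[-0.28,-0.06,0],[0,0,0],0.03],[[-0.32,-0.07,0],[0,0,0],0.03],[[-0.36,-0.075,0],[0,0,0],0.03],[[-0.4,-0.075,0],[0,0,0],0.03]]'
python3 -m pendant '[[[-0.04,0,0],[0,0,0],0.03],[[-0.08,0,0],[0,0,0],0.03],[[-0.12,0,0],[0,0,0],0.03],[[-0.148,0,0],[0,0,0],0.03],[[-0.148,0,0],[0,0,0],0.03],[[-0.148,0,0],[0,0,0],0.03]]'
python3 - <<'E'
from h import *
w=snap('wrist','w8');s=snap('scene','s8'); print(get_obs()['tool_pos'])
out=np.vstack([cv2.resize(w['color'][60:250,120:440],(800,475))]);t=s['color'][200:320,300:400];print(out.shape)
out[:150,:125]=cv2.resize(t,(125,150))
cv2.imwrite('pics/c9.png',cv2.cvtColor(out,cv2.COLOR_RGB2BGR))
E
```

```text
time: 24.45
tool_pos: [493.9, -135.4, 393.5]
tcp_rot: [3.14, 0.001, 1.605]
contact_force: [0.5, -0.3, -0.7]
grip_width: 29.9
time: 24.95
tool_pos: [499.9, -283.0, 392.5]
tcp_rot: [3.141, 0.0, 1.602]
contact_force: [-0.8, -0.1, 0.3]
grip_width: 29.9
[ 500.18906785 -280.88573495  392.72263799]
(475, 800, 3)
```

View pics/c9.png

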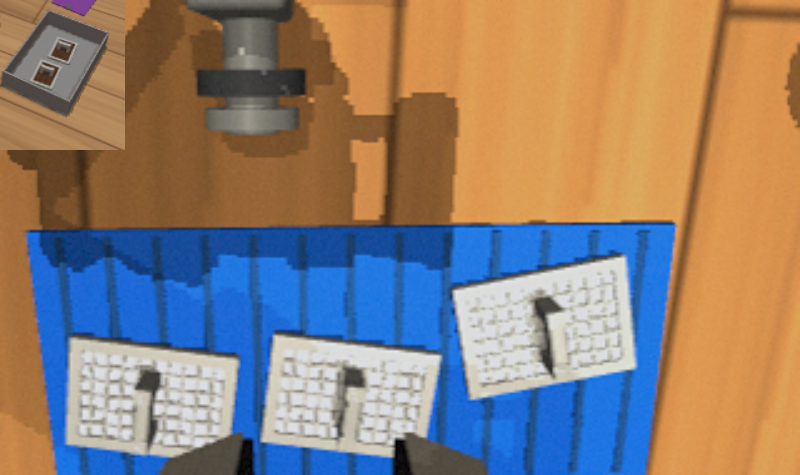

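```bash
python3 - <<'E'
from h import *
w2,w=load('w2'),load('w8')
k=lambda p:np.array(p)/2.5+[120,60]; c=lambda p:np.array(p)/2+[140,120]
p2=dict(A=[(62,124),(196,137),(189,221),(60,209)],B=[(221,117),(355,129),(349,215),(215,203)],C=[(363,75),(499,46),(509,133),(378,163)])
p8=dict(A=[(70,337),(239,354),(233,456),(66,446)],B=[(274,333),(440,353),(433,457),(262,441)],C=[(452,290),(625,256),(636,366),(471,399)])
for n in 'ABC':
    P=plane(w,k(p8[n]),10); e=P[1]-P[0]+P[2]-P[3]
    print(n,P.mean(0).round(1),np.degrees(np.arctan2(e[1],e[0])).round(1),'tri',tri(w2,c(p2[n]),w,k(p8[n])).mean(0).round(1))
E
```

```text
A [ 419.5 -353.1   10. ] -3.1 tri [ 418.3 -360.4   -5.1    1.2]
B [ 516.5 -349.    10. ] -4.8 tri [ 5.175e+02 -3.536e+02 -3.000e-01  8.000e-01]
C [ 606.  -311.5   10. ] 13.7 tri [ 6.057e+02 -3.107e+02  1.200e+01  5.000e-01]
```

```bash
python3 -m pendant '[[[-0.01,0.03,0.02],[0,0,-0.1],0.035],[[-0.02,0.06,0.05],[0,0,-0.2],0.035],[[-0.034,0.09,0.08],[0,0,-0.2],0.035],[[-0.034,0.105,0.11],[0,0,-0.2],0.035],[[-0.034,0.105,0.14],[0,0,-0.2],0.035],[[-0.034,0.105,0.17],[0,0,-0.2],0.035],[[-0.034,0.105,0.19],[0,0,-0.2],0.035],[[-0.034,0.105,0.2],[0,0,-0.2],0.035],[[-0.034,0.105,0.2],[0,0,-0.2],0.035]]'
python3 -m pendant '[[[0,0,0],[0,0,0],0.0],[[0,0,0],[0,0,0],0.0],[[0,0,0],[0,0,0],0.0],[[0,0,0],[0,0,0],0.0],[[0,0,0],[0,0,0],0.0],[[0,0,0],[0,0,0],0.0],[[0,0,0],[0,0,0],0.0]]'
python3 -m pendant '[[[0,0,-0.02],[0,0,0],0.0],[[0,0,-0.05],[0,0,0],0.0],[[0,0,-0.09],[0,0,0],0.0],[[0,0,-0.12],[0,0,0],0.0],[[0,0,-0.15],[0,0,0],0.0],[[0,0,-0.15],[0,0,0],0.0],[[0,0,-0.15],[0,0,0],0.0]]'
```

```text
time: 25.8
tool_pos: [606.4, -310.3, 190.6]
tcp_rot: [-3.139, -0.003, 1.807]
contact_force: [-0.7, -0.4, -0.6]
grip_width: 34.8
time: 26.38
tool_pos: [606.6, -312.3, 193.7]
tcp_rot: [3.14, 0.001, 1.805]
contact_force: [-1.0, 0.8, 6.0]
grip_width: 7.7
time: 26.97
tool_pos: [606.5, -312.2, 344.7]
tcp_rot: [3.139, 0.003, 1.805]
contact_force: [-0.3, 0.2, -0.6]
grip_width: 7.5
```

```bash
python3 - <<'E'
from h import *
from scipy.spatial.transform import Rotation as Ro
w=snap('wrist','w9');o=get_obs();R=Ro.from_euler('xyz',o['tcp_rot']).as_matrix();print(o['tool_pos'],o['tcp_rot'])
for P in ([28,-40,182],[28,40,182],[-28,-40,182],[-28,40,182],[16,0,158]): print(P,proj(w,o['tool_pos']+R@P).round(1))
cv2.imwrite('pics/c10.png',cv2.resize(cv2.cvtColor(w['color'],cv2.COLOR_RGB2BGR)[180:384,120:380],(780,612)))
E
```

```text
[ 606.19000716 -312.0204533   342.40052736] [3.14143155e+00 1.04032004e-04 1.80470218e+00]
[28, -40, 182] [[173.3 196.9]]
[28, 40, 182] [[322.3 196.8]]
[-28, -40, 182] [[180.3 286.5]]
[-28, 40, 182] [[315.5 286.3]]
[16, 0, 158] [[247.9 236.8]]
```

View pics/c10.png

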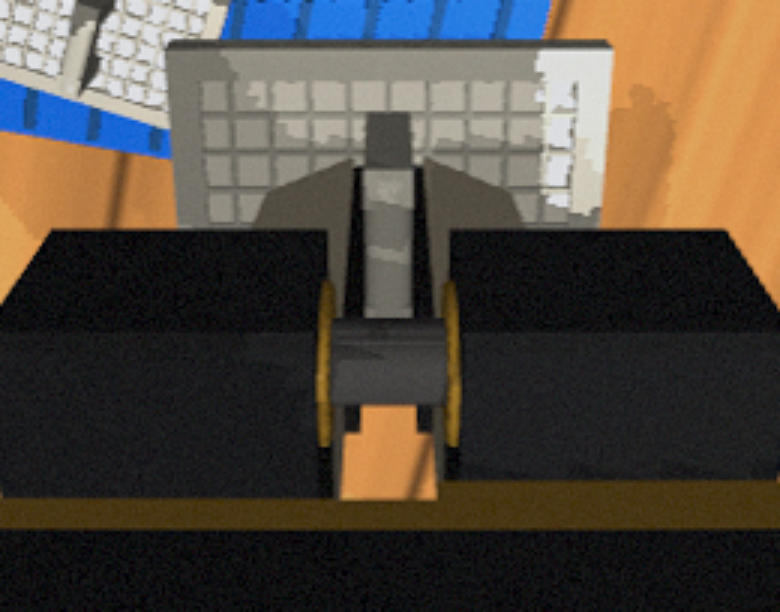

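```bash
python3 -m pendant '[[[0.037,-0.0064,-0.01],[0,0,0],0.0],[[0.073,-0.0127,-0.01],[0,0,0.05],0.0],[[0.11,-0.019,-0.01],[0,0,0.1],0.0],[[0.147,-0.0255,-0.01],[0,0,0.15],0.0],[[0.184,-0.032,-0.01],[0,0,0.2],0.0],[[0.22,-0.038,-0.01],[0,0,0.2],0.0],[[0.257,-0.0446,-0.01],[0,0,0.2],0.0],[[0.294,-0.051,-0.01],[0,0,0.2],0.0],[[0.33,-0.0573,-0.01],[0,0,0.2],0.0],[[0.367,-0.0637,-0.01],[0,0,0.2],0.0]]'
python3 -m pendant '[[[0,0,0],[0,0,0],0.0],[[0,0,0.02],[0,0,0],0.0],[[0,0,0.04],[0,0,0],0.0],[[0,0,0.058],[0,0,0],0.0],[[0,0,0.058],[0,0,0],0.0],[[0,0,0.058],[0,0,0],0.0],[[0,0,0.058],[0,0,0],0.0]]'
python3 - <<'E'
from h import *
w=snap('wrist','w10');print(get_obs()['tool_pos'])
cv2.imwrite('pics/c11.png',cv2.resize(cv2.cvtColor(w['color'],cv2.COLOR_RGB2BGR)[90:294,120:380],(780,612)))
E
```

```text
time: 27.85
tool_pos: [457.8, 31.5, 350.7]
tcp_rot: [-3.138, -0.001, 1.604]
contact_force: [0.9, 0.6, -1.0]
grip_width: 7.2
time: 28.43
tool_pos: [459.6, 29.9, 294.5]
tcp_rot: [-3.141, -0.0, 1.604]
contact_force: [0.8, 0.3, -0.7]
grip_width: 7.8
[459.72503825  29.89244261 294.96267011]
```

View pics/c11.png

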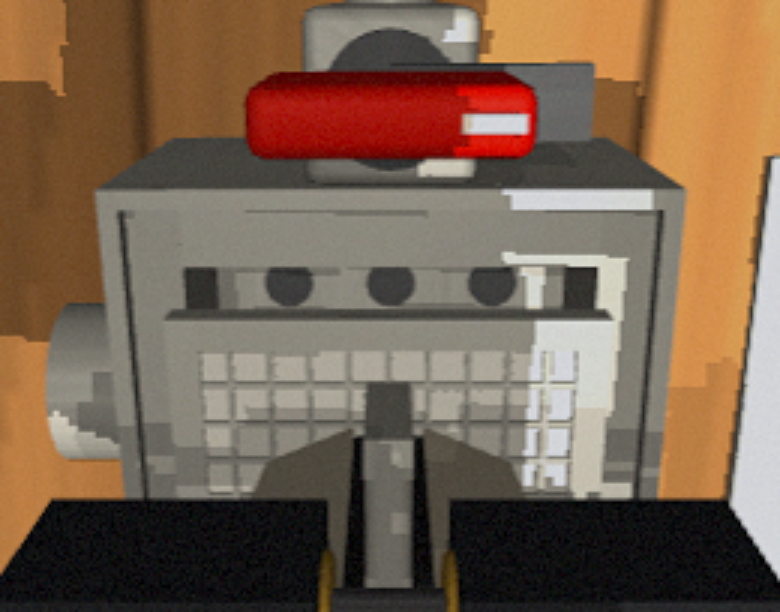

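```bash
python3 -m pendant '[[[0,0,0.02],[0,0,0],0.0],[[0,0,0.035],[0,0,0],0.0],[[0,0,0.045],[0,0,0],0.0],[[0,0,0.052],[0,0,0],0.0],[[0,0,0.056],[0,0,0],0.0],[[0,0,0.058],[0,0,0],0.0],[[0,0,0.06],[0,0,0],0.0],[[0,0,0.06],[0,0,0],0.0]]'
python3 -m pendant '[[[0,0,0.001],[0,0,0],0.0],[[0,0,0.002],[0,0,0],0.0],[[0,0,0.003],[0,0,0],0.0],[[0,0,0.003],[0,0,0],0.0]]'
```

```text
time: 29.15
tool_pos: [459.6, 30.1, 234.8]
tcp_rot: [3.14, 0.0, 1.605]
contact_force: [0.3, -0.2, -0.3]
grip_width: 7.8
time: 29.48
tool_pos: [459.4, 30.2, 234.6]
tcp_rot: [3.139, 0.001, 1.605]
contact_force: [-9.7, 0.6, 31.6]
grip_width: 7.2
```

```bash
python3 -m pendant '[[[0,0,-0.002],[0,0,0],0.03],[[0,0,-0.002],[0,0,0],0.03],[[0,0,-0.002],[0,0,0],0.03],[[0,0,-0.002],[0,0,0],0.03],[[0,0,-0.002],[0,0,0],0.03],[[0,0,-0.04],[0,0,0],0.03],[[0,0,-0.08],[0,0,0],0.03],[[0,0,-0.12],[0,0,0],0.03],[[-0.03,0.0035,-0.12],[0,0,0],0.03],[[-0.07,0.008,-0.12],[0,0,0],0.03]]'
python3 -m pendant '[[[-0.04,0.0046,0],[0,0,0],0.03],[[-0.08,0.009,0],[0,0,0.06],0.03],[[-0.12,0.014,0],[0,0,0.127],0.03],[[-0.16,0.018,0],[0,0,0.127],0.03],[[-0.2,0.023,0],[0,0,0.127],0.03],[[-0.24,0.028,0],[0,0,0.127],0.03],[[-0.28,0.033,0],[0,0,0.127],0.03],[[-0.3115,0.0362,0],[0,0,0.127],0.03],[[-0.3115,0.0362,0],[0,0,0.127],0.03],[[-0.3115,0.0362,0],[0,0,0.127],0.03]]'
python3 - <<'E'
from h import *
from scipy.spatial.transform import Rotation as Ro
w=snap('wrist','w11');o=get_obs();R=Ro.from_euler('xyz',o['tcp_rot']).as_matrix();print(o['tool_pos'],o['tcp_rot'])
P=np.array([[28,-40,0],[28,40,0],[-28,40,0],[-28,-40,0]])@R.T+[o['tool_pos'][0],o['tool_pos'][1],0];P[:,2]=10
p=proj(w,P);print(p.round())
im=cv2.cvtColor(w['color'],cv2.COLOR_RGB2BGR);cv2.polylines(im,[p.astype(int)],True,(0,0,255),1)
f=load('w11');cv2.imwrite('pics/c12.png',cv2.resize(im[150:300,120:380],(780,450)))
s=snap('scene','s11');t=cv2.cvtColor(s['color'],cv2.COLOR_RGB2BGR)[150:230,120:300];c=cv2.imread('pics/c12.png');cv2.imwrite('pics/c12.png',np.vstack([c,np.hstack([cv2.resize(t,(338,150)),np.zeros((150,442,3),np.uint8)])]))
E
```

```text
time: 30.32
tool_pos: [470.1, -38.5, 353.9]
tcp_rot: [3.136, 0.001, 1.609]
contact_force: [0.7, -0.4, -0.8]
grip_width: 30.3
time: 31.15
tool_pos: [516.1, -351.2, 350.1]
tcp_rot: [-3.14, -0.001, 1.475]
contact_force: [-0.2, 0.3, 0.2]
grip_width: 30.3
[ 516.23654123 -349.86774378  350.35951649] [-3.14018723e+00 -1.49006821e-03  1.47662520e+00]
[[209. 146.]
 [290. 146.]
 [288. 200.]
 [211. 200.]]
```

View pics/c12.png

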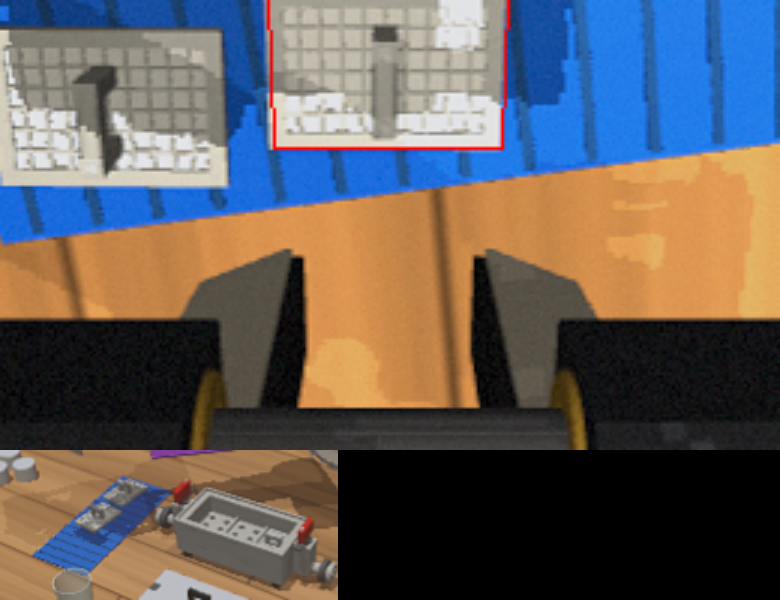

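```bash
python3 -m pendant '[[[0,0,0.04],[0,0,0],0.03],[[0,0,0.08],[0,0,0],0.03],[[0,0,0.12],[0,0,0],0.03],[[0,0,0.145],[0,0,0],0.03],[[0,0,0.156],[0,0,0],0.03],[[0,0,0.156],[0,0,0],0.03],[[0,0,0.156],[0,0,0],0.0],[[0,0,0.156],[0,0,0],0.0],[[0,0,0.156],[0,0,0],0.0],[[0,0,0.156],[0,0,0],0.0]]'
python3 -m pendant '[[[0,0,0],[0,0,0],0.0],[[0,0,0],[0,0,0],0.0],[[0,0,-0.02],[0,0,0],0.0],[[0,0,-0.05],[0,0,0],0.0],[[0,0,-0.09],[0,0,0],0.0],[[0,0,-0.12],[0,0,0],0.0],[[0,0,-0.155],[0,0,0],0.0],[[0,0,-0.155],[0,0,0],0.0],[[0,0,-0.155],[0,0,0],0.0]]'
cat > held.py <<'E'
# rows/cols of the held plate's far edge in the wrist view, to compare with the projected ideal plate
from h import *
from scipy.spatial.transform import Rotation as Ro
import sys
w=snap('wrist',sys.argv[1]);o=get_obs();R=Ro.from_euler('xyz',o['tcp_rot']).as_matrix();print(o['tool_pos'],o['tcp_rot'],o['grip_width'])
print('ideal',proj(w,o['tool_pos']+np.array([[28,-40,182],[28,40,182]])@R.T).round(1).tolist())
h=cv2.cvtColor(w['color'],cv2.COLOR_RGB2HSV).astype(int)
m=((h[...,1]<60)&(h[...,2]>70)).astype(np.uint8);m[252:]=0
n,l,st,_=cv2.connectedComponentsWithStats(m)
for i in range(1,n):
    if st[i,4]>800: print('blob',st[i])
g=cv2.cvtColor(w['color'],cv2.COLOR_RGB2GRAY).astype(float)
col=g[170:215,200:300].mean(1);print('rows170+',col.round().astype(int).tolist())
r=g[205:215].mean(0);print('cols160-190',r[160:190].round().astype(int).tolist(),'310-340',r[310:340].round().astype(int).tolist())
E
python3 held.py w12
```

```text
time: 32.08
tool_pos: [516.8, -349.9, 197.4]
tcp_rot: [3.139, 0.002, 1.478]
contact_force: [-1.1, 0.5, 1.4]
grip_width: 7.8
time: 32.83
tool_pos: [516.6, -349.8, 353.3]
tcp_rot: [3.137, 0.003, 1.478]
contact_force: [-0.3, 0.1, -1.4]
grip_width: 7.6
[ 516.27239701 -349.51410268  351.02520298] [3.14038723e+00 7.63480432e-04 1.47769746e+00] 7.558907508863531
ideal [[172.8, 197.1], [321.7, 196.9]]
blob [  112   158   211    94 11566]
rows170+ [68, 68, 67, 67, 66, 65, 66, 67, 69, 70, 71, 72, 84, 99, 102, 102, 102, 98, 94, 94, 94, 95, 85, 73, 69, 85, 166, 160, 158, 156, 156, 156, 155, 154, 154, 154, 167, 178, 176, 176, 176, 174, 174, 174, 171]
cols160-190 [162, 164, 161, 161, 161, 160, 160, 155, 149, 151, 148, 154, 161, 160, 160, 164, 156, 132, 122, 124, 123, 123, 123, 125, 124, 123, 124, 116, 126, 150] 310-340 [206, 205, 229, 228, 228, 227, 228, 228, 228, 228, 230, 214, 173, 162, 163, 162, 164, 163, 164, 167, 169, 168, 169, 170, 172, 171, 171, 172, 172, 172]
```

```bash
python3 -m pendant '[[[0.034,-0.009,0],[0,0,0],0.0],[[0.068,-0.0185,0],[0,0,-0.05],0.0],[[0.103,-0.028,0],[0,0,-0.1],0.0],[[0.137,-0.037,0],[0,0,-0.127],0.0],[[0.171,-0.0466,0],[0,0,-0.127],0.0],[[0.205,-0.056,0],[0,0,-0.127],0.0],[[0.24,-0.065,0],[0,0,-0.127],0.0],[[0.274,-0.0746,0],[0,0,-0.127],0.0],[[0.308,-0.0839,0],[0,0,-0.127],0.0],[[0.308,-0.0839,0],[0,0,-0.127],0.0]]'
python3 -m pendant '[[[0,0,0],[0,0,0],0.0],[[0,0,0.02],[0,0,0],0.0],[[0,0,0.05],[0,0,0],0.0],[[0,0,0.055],[0,0,0],0.0],[[0,0,0.055],[0,0,0],0.0]]'
python3 -c "
from h import *
o=get_obs();print(o['tool_pos'],o['tcp_rot'],o['grip_width'])"
```

```text
time: 33.72
tool_pos: [459.5, -30.5, 348.7]
tcp_rot: [-3.137, -0.003, 1.609]
contact_force: [-0.1, 0.8, -1.1]
grip_width: 7.9
time: 34.13
tool_pos: [461.0, -36.0, 293.3]
tcp_rot: [-3.136, -0.001, 1.604]
contact_force: [-0.2, 0.0, -0.3]
grip_width: 7.6
[460.9961363  -35.96867489 293.30040487] [-3.13590165e+00 -1.42541554e-03  1.60353242e+00] 7.622586941566186
```

```bash
for i in 1 2 3; do python3 -m pendant '[[[0,0,0],[0,0,0],0.0],[[0,0,0],[0,0,0],0.0]]' | grep tool_pos; done
```

```text
tool_pos: [462.1, -35.8, 296.3]
tool_pos: [461.8, -35.4, 296.4]
tool_pos: [461.6, -35.2, 295.9]
```

Within the play. Lower, press and release.

```bash
python3 -m pendant '[[[0.0004,0,0.02],[0,0,0],0.0],[[0.0004,0,0.035],[0,0,0],0.0],[[0.0004,0,0.045],[0,0,0],0.0],[[0.0004,0,0.053],[0,0,0],0.0],[[0.0004,0,0.057],[0,0,0],0.0],[[0.0004,0,0.06],[0,0,0],0.0],[[0.0004,0,0.062],[0,0,0],0.0],[[0.0004,0,0.063],[0,0,0],0.0],[[0.0004,0,0.063],[0,0,0],0.0]]'
```

```text
time: 35.38
tool_pos: [461.1, -34.8, 236.1]
tcp_rot: [3.141, 0.001, 1.606]
contact_force: [-14.9, 1.1, 39.6]
grip_width: 7.6
```

```bash
python3 -m pendant '[[[0,0,-0.003],[0,0,0],0.03],[[0,0,-0.003],[0,0,0],0.03],[[0,0,-0.003],[0,0,0],0.03],[[0,0,-0.003],[0,0,0],0.03],[[0,0,-0.003],[0,0,0],0.03],[[0,0,-0.04],[0,0,0],0.03],[[0,0,-0.08],[0,0,0],0.03],[[0,0,-0.12],[0,0,0],0.03],[[-0.03,-0.006,-0.12],[0,0,0],0.03],[[-0.07,-0.012,-0.12],[0,0,0],0.03]]'
python3 -m pendant '[[[-0.04,-0.007,0],[0,0,0],0.03],[[-0.08,-0.014,0],[0,0,0.05],0.03],[[-0.12,-0.02,0],[0,0,0.104],0.03],[[-0.16,-0.028,0],[0,0,0.104],0.03],[[-0.2,-0.034,0],[0,0,0.104],0.03],[[-0.23,-0.041,0],[0,0,0.104],0.03],[[-0.248,-0.041,0],[0,0,0.104],0.03],[[-0.248,-0.041,0],[0,0,0.104],0.03],[[-0.248,-0.041,0],[0,0,0.104],0.03]]'
python3 - <<'E'
from h import *
from scipy.spatial.transform import Rotation as Ro
w=snap('wrist','w13');o=get_obs();R=Ro.from_euler('xyz',o['tcp_rot']).as_matrix();print(o['tool_pos'],o['tcp_rot'])
h=cv2.cvtColor(w['color'],cv2.COLOR_RGB2HSV).astype(int)
m=((h[...,1]<60)&(h[...,2]>90)).astype(np.uint8);m[235:]=0
m=cv2.morphologyEx(m,cv2.MORPH_CLOSE,np.ones((7,7)));n,l,st,ce=cv2.connectedComponentsWithStats(m)
for i in range(1,n):
    if 1500<st[i,4]:
        b=cv2.boxPoints(cv2.minAreaRect(np.argwhere(l==i)[:,::-1].astype(np.float32)));P=plane(w,b,10)
        print(st[i],b.round().tolist(),P.mean(0).round(1),P.round(1)[:,:2].tolist())
P=np.array([[28,-40,0],[28,40,0],[-28,40,0],[-28,-40,0]])@R.T+[o['tool_pos'][0],o['tool_pos'][1],0];P[:,2]=10
im=cv2.cvtColor(w['color'],cv2.COLOR_RGB2BGR);cv2.polylines(im,[proj(w,P).astype(int)],True,(0,0,255),1)
cv2.imwrite('pics/c13.png',im)
E
```

```text
time: 36.22
tool_pos: [452.4, -104.2, 354.7]
tcp_rot: [3.137, 0.002, 1.609]
contact_force: [0.8, -0.0, -0.5]
grip_width: 30.1
time: 36.97
tool_pos: [419.1, -355.0, 351.5]
tcp_rot: [-3.141, -0.001, 1.499]
contact_force: [-0.3, 0.1, 0.5]
grip_width: 30.1
[ 419.27408178 -354.0364411   351.67974366] [-3.14055324e+00 -1.54448758e-03  1.50027730e+00]
[ 209  145   81   56 4208] [[207.0, 198.0], [209.0, 145.0], [289.0, 147.0], [287.0, 201.0]] [ 418.1 -353.6   10. ] [[373.2, -377.4], [381.3, -321.2], [460.8, -329.6], [457.0, -386.4]]
```

```bash
python3 -m pendant '[[[0.0005,-0.001,0.04],[0,0,0.03],0.03],[[0.0005,-0.001,0.08],[0,0,0.03],0.03],[[0.0005,-0.001,0.12],[0,0,0.03],0.03],[[0.0005,-0.001,0.145],[0,0,0.03],0.03],[[0.0005,-0.001,0.156],[0,0,0.03],0.03],[[0.0005,-0.001,0.156],[0,0,0.03],0.03],[[0.0005,-0.001,0.156],[0,0,0.03],0.0],[[0.0005,-0.001,0.156],[0,0,0.03],0.0],[[0.0005,-0.001,0.156],[0,0,0.03],0.0],[[0.0005,-0.001,0.156],[0,0,0.03],0.0]]'
python3 -m pendant '[[[0,0,0],[0,0,0],0.0],[[0,0,0],[0,0,0],0.0],[[0,0,-0.02],[0,0,0],0.0],[[0,0,-0.05],[0,0,0],0.0],[[0,0,-0.09],[0,0,0],0.0],[[0,0,-0.12],[0,0,0],0.0],[[0,0,-0.155],[0,0,0],0.0],[[0,0,-0.155],[0,0,0],0.0],[[0,0,-0.155],[0,0,0],0.0],[[0,0,-0.155],[0,0,0],0.0]]'
python3 held.py w14
```

```text
time: 37.85
tool_pos: [418.8, -354.1, 198.1]
tcp_rot: [3.139, 0.002, 1.471]
contact_force: [-1.1, 0.1, 1.2]
grip_width: 7.9
time: 38.68
tool_pos: [418.1, -353.5, 351.1]
tcp_rot: [-3.141, -0.0, 1.471]
contact_force: [0.1, 0.6, -1.0]
grip_width: 7.8
[ 418.03405954 -353.47729432  350.2737718 ] [-3.13996972e+00 -1.58525212e-03  1.47068864e+00] 7.730541634112421
ideal [[173.8, 198.7], [323.7, 198.6]]
blob [271   2  46  26 804]
blob [ 177  192  146   60 7961]
rows170+ [72, 71, 70, 70, 69, 68, 67, 67, 67, 70, 72, 71, 75, 77, 92, 106, 108, 106, 104, 103, 103, 104, 89, 72, 72, 100, 156, 152, 149, 150, 150, 149, 148, 148, 147, 148, 170, 171, 169, 169, 169, 167, 167, 168, 163]
cols160-190 [147, 149, 148, 147, 146, 146, 145, 144, 144, 145, 145, 146, 145, 144, 143, 144, 142, 135, 128, 129, 128, 127, 129, 128, 128, 128, 128, 121, 126, 150] 310-340 [208, 222, 234, 232, 232, 232, 233, 233, 233, 233, 234, 212, 174, 173, 174, 173, 172, 169, 169, 168, 169, 169, 168, 168, 166, 164, 164, 165, 162, 159]
```

```bash
python3 -m pendant '[[[0.035,0.003,0],[0,0,0],0.0],[[0.07,0.006,0],[0,0,-0.05],0.0],[[0.105,0.008,0],[0,0,-0.1],0.0],[[0.14,0.011,0],[0,0,-0.134],0.0],[[0.175,0.014,0],[0,0,-0.134],0.0],[[0.21,0.017,0],[0,0,-0.134],0.0],[[0.24,0.019,0],[0,0,-0.134],0.0],[[0.257,0.0204,0],[0,0,-0.134],0.0],[[0.257,0.0204,0.02],[0,0,-0.134],0.0],[[0.257,0.0204,0.05],[0,0,-0.134],0.0]]'
for i in 1 2 3; do python3 -m pendant '[[[0,0,0],[0,0,0],0.0],[[0,0,0],[0,0,0],0.0],[[0,0,0],[0,0,0],0.0]]' | egrep 'pos|rot|wid'; done
```

```text
time: 39.57
tool_pos: [465.0, -98.9, 301.7]
tcp_rot: [3.138, 0.001, 1.607]
contact_force: [1.3, -0.6, 0.2]
grip_width: 8.1
tool_pos: [464.6, -100.4, 301.6]
tcp_rot: [-3.141, -0.0, 1.604]
grip_width: 7.6
tool_pos: [464.5, -100.4, 302.3]
tcp_rot: [3.14, 0.001, 1.604]
grip_width: 8.1
tool_pos: [464.4, -100.2, 301.7]
tcp_rot: [3.141, 0.0, 1.605]
grip_width: 7.6
```

```bash
python3 -m pendant '[[[0.0004,-0.0005,0.02],[0,0,0],0.0],[[0.0004,-0.0005,0.035],[0,0,0],0.0],[[0.0004,-0.0005,0.048],[0,0,0],0.0],[[0.0004,-0.0005,0.057],[0,0,0],0.0],[[0.0004,-0.0005,0.062],[0,0,0],0.0],[[0.0004,-0.0005,0.065],[0,0,0],0.0],[[0.0004,-0.0005,0.067],[0,0,0],0.0],[[0.0004,-0.0005,0.068],[0,0,0],0.0],[[0.0004,-0.0005,0.068],[0,0,0],0.0]]'
```

```text
time: 41.07
tool_pos: [463.3, -99.7, 237.3]
tcp_rot: [3.141, 0.001, 1.606]
contact_force: [-15.8, 2.4, 41.9]
grip_width: 7.4
```

```bash
python3 -m pendant '[[[0,0,-0.003],[0,0,0],0.03],[[0,0,-0.003],[0,0,0],0.03],[[0,0,-0.003],[0,0,0],0.03],[[0,0,-0.003],[0,0,0],0.03],[[0,0,-0.003],[0,0,0],0.03],[[0,0,-0.04],[0,0,0],0.03],[[0,0,-0.08],[0,0,0],0.03],[[0,0,-0.12],[0,0,0],0.03],[[0,0,-0.15],[0,0,0],0.03],[[0.03,0.003,-0.18],[0,0,0],0.03]]'
python3 -m pendant '[[[0.02,0,0],[0,0,0],0.03],[[0.04,0,0],[0,0,0],0.03],[[0.04,0,0],[0,0,0],0.03],[[0.04,0,0],[0,0,0],0.03]]'
python3 - <<'E'
from h import *
w=snap('wrist','w15');s=snap('scene','s15');d=snap('side','d15');print(get_obs()['tool_pos'])
B=lambda c,y0,y1,x0,x1,sz:cv2.resize(cv2.cvtColor(c['color'],cv2.COLOR_RGB2BGR)[y0:y1,x0:x1],sz,interpolation=cv2.INTER_CUBIC)
cv2.imwrite('pics/c14.png',np.hstack([B(w,0,300,150,450,(500,500)),np.vstack([B(s,140,290,200,380,(300,250)),B(d,130,280,190,370,(300,250))])]))
# numeric: brightness edges left to next view
E
```

```text
time: 41.9
tool_pos: [466.0, -72.8, 414.6]
tcp_rot: [3.14, 0.002, 1.601]
contact_force: [1.8, 0.1, 0.3]
grip_width: 30.4
time: 42.23
tool_pos: [464.4, -29.8, 412.5]
tcp_rot: [-3.141, 0.0, 1.607]
contact_force: [0.2, -0.3, -0.2]
grip_width: 30.2
[464.58276921 -31.02687057 412.31180851]
```

View pics/c14.png

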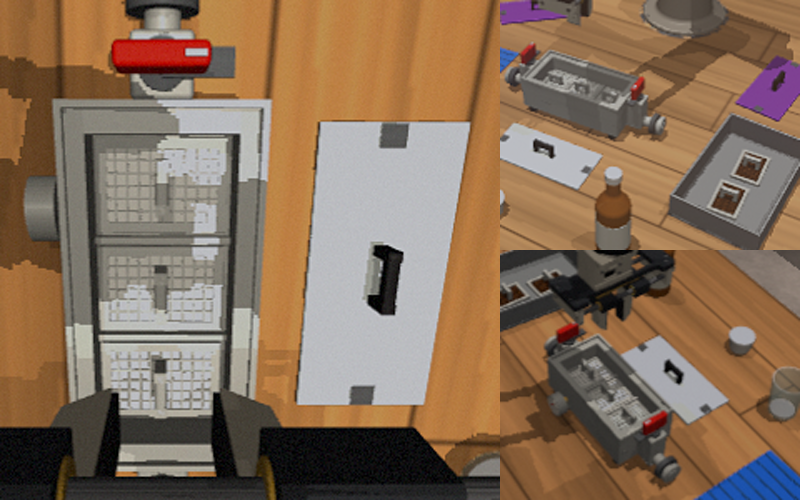

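```bash
python3 - <<'E'
from h import *
w=load('w15')
P=plane(w,np.array([(319,121),(470,122),(424,405),(297,404)])*.6+[150,0],5);print(P.round(1),P.mean(0))
R=plane(w,np.array([(53,100),(271,99)])*.6+[150,0],88);print('rim',R.round(1))
E
```

```text
[[ 564.4   74.7    5. ]
 [ 666.9   78.1    5. ]
 [ 674.7 -133.9    5. ]
 [ 573.1 -136.5    5. ]] [619.75309827 -29.39081855   5.        ]
rim [[401.5  75.7  88. ]
 [515.8  80.3  88. ]]
```

```bash
python3 -m pendant '[[[0,0.04,0],[0,0,0],0.04],[[-0.001,0.08,0],[0,0,0],0.04],[[-0.003,0.12,0],[0,0,0],0.04],[[-0.0035,0.1545,0],[0,0,0],0.04],[[-0.0035,0.1545,0.04],[0,0,0],0.04],[[-0.0035,0.1545,0.08],[0,0,0],0.04],[[-0.0035,0.1545,0.12],[0,0,0],0.04],[[-0.0035,0.1545,0.16],[0,0,0],0.04],[[-0.0035,0.1545,0.2],[0,0,0],0.04],[[-0.0035,0.1545,0.222],[0,0,0],0.04]]'
python3 -m pendant '[[[0,0,0],[0,0,0],0.04],[[0,0,0],[0,0,0],0.04],[[0,0,0],[0,0,0],0.0],[[0,0,0],[0,0,0],0.0],[[0,0,0],[0,0,0],0.0],[[0,0,0],[0,0,0],0.0],[[0,0,0],[0,0,0],0.0],[[0,0,0],[0,0,0],0.0],[[0,0,0],[0,0,0],0.0]]'
python3 -c "
from h import *
o=get_obs();print(o['tool_pos'],o['tcp_rot'],o['grip_width'])"
```

```text
time: 43.22
tool_pos: [617.4, -29.6, 185.4]
tcp_rot: [-3.135, -0.001, 1.603]
contact_force: [-0.3, 0.3, 0.1]
grip_width: 39.8
time: 43.97
tool_pos: [619.1, -28.6, 191.4]
tcp_rot: [3.141, 0.0, 1.605]
contact_force: [0.4, 0.1, 3.2]
grip_width: 9.9
[619.13047438 -28.58219466 191.40812442] [3.14056305e+00 3.26799903e-04 1.60493612e+00] 9.909306859683902
```

```bash
python3 -m pendant '[[[0,0,-0.01],[0,0,0],0.0],[[0,0,-0.03],[0,0,0],0.0],[[0,0,-0.06],[0,0,0],0.0],[[0,0,-0.09],[0,0,0],0.0],[[0,0,-0.12],[0,0,0],0.0],[[0,-0.03,-0.12],[0,0,0],0.0],[[0,-0.06,-0.12],[0,0,0],0.0],[[0,-0.09,-0.12],[0,0,0],0.0],[[0,-0.12,-0.12],[0,0,0],0.0],[[0.0003,-0.145,-0.12],[0,0,0],0.0]]'
python3 -m pendant '[[[0,-0.0128,0],[0,0,0],0.0],[[0,-0.0128,0],[0,0,0],0.0],[[0,-0.0128,0],[0,0,0],0.0],[[0,-0.0128,0],[0,0,0],0.0],[[0,-0.0128,0],[0,0,0],0.0],[[0,-0.0128,0],[0,0,0],0.0]]'
for i in 1 2; do python3 -m pendant '[[[0,0,0],[0,0,0],0.0],[[0,0,0],[0,0,0],0.0]]' | egrep 'pos|rot|wid'; done
python3 - <<'E'
from h import *
w=snap('wrist','w16');o=get_obs();print(o['tool_pos'])
cv2.imwrite('pics/c15.png',cv2.resize(cv2.cvtColor(w['color'],cv2.COLOR_RGB2BGR)[0:290,100:400],(780,600)))
E
```

```text
time: 44.8
tool_pos: [471.5, -32.9, 310.5]
tcp_rot: [-3.139, -0.001, 1.605]
contact_force: [-0.1, 0.3, -4.4]
grip_width: 9.9
time: 45.3
tool_pos: [462.0, -33.7, 310.7]
tcp_rot: [3.141, 0.0, 1.605]
contact_force: [0.2, -0.6, -4.7]
grip_width: 9.8
tool_pos: [461.6, -33.6, 310.6]
tcp_rot: [-3.141, -0.0, 1.605]
grip_width: 9.8
tool_pos: [461.3, -33.6, 310.7]
tcp_rot: [-3.141, -0.0, 1.605]
grip_width: 9.7
[461.3136268  -33.61007058 310.73977374]
```

View pics/c15.png

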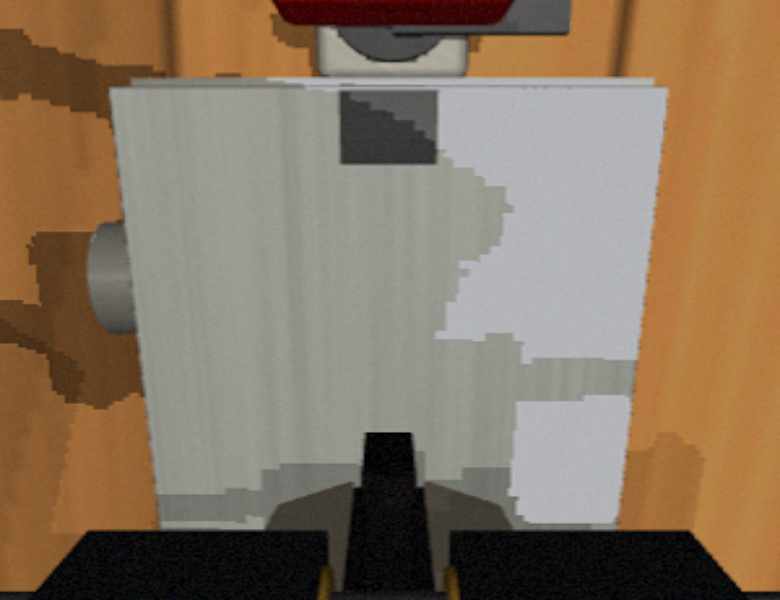

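```bash
python3 - <<'E'
from h import *
w=load('w16')
k=lambda p:np.array(p)/[2.6,600/290]+[100,0]
c=plane(w,k([(110,88),(667,88)]),124.5);r=plane(w,k([(132,78),(655,77)]),88)
print(c.round(1),c.mean(0),np.linalg.norm(c[0]-c[1]));print(r.round(1),r.mean(0),np.linalg.norm(r[0]-r[1]))
print(np.degrees(np.arctan2(*(c[1]-c[0])[1::-1])),np.degrees(np.arctan2(*(r[1]-r[0])[1::-1])))
E
```

```text
[[407.3  69.5 124.5]
 [508.3  73.  124.5]] [457.79554909  71.23895778 124.5       ] 100.98529652884186
[[401.2  76.3  88. ]
 [516.2  80.5  88. ]] [458.69246191  78.38596808  88.        ] 115.0672400047728
1.9516243004942224 2.080589058094549
```

```bash
python3 -m pendant '[[[0.0005,0.0008,0],[0,0,0],0.0],[[0.0005,0.0008,0.015],[0,0,0],0.0],[[0.0005,0.0008,0.025],[0,0,0],0.0],[[0.0005,0.0008,0.03],[0,0,0],0.0],[[0.0005,0.0008,0.033],[0,0,0],0.0],[[0.0005,0.0008,0.035],[0,0,0],0.0],[[0.0005,0.0008,0.037],[0,0,0],0.0],[[0.0005,0.0008,0.038],[0,0,0],0.0],[[0.0005,0.0008,0.038],[0,0,0],0.0]]'
python3 -c "
from h import *
w=snap('wrist','w17')"
```

```text
time: 46.43
tool_pos: [462.1, -33.1, 274.4]
tcp_rot: [3.14, 0.001, 1.605]
contact_force: [-4.7, 0.7, 7.3]
grip_width: 9.8
```

```bash
python3 -m pendant '[[[0,0,-0.001],[0,0,0],0.05],[[0,0,-0.001],[0,0,0],0.05],[[0,0,-0.001],[0,0,0],0.05],[[0,0,-0.001],[0,0,0],0.05],[[0,0,-0.001],[0,0,0],0.05],[[0,0,-0.03],[0,0,0],0.05],[[0,0,-0.06],[0,0,0],0.05],[[0,0,-0.085],[0,0,0],0.06],[[0,0,-0.085],[0,0,0],0.06]]'
python3 -m pendant '[[[0.015,0,0],[0,0,-0.11],0.06],[[0.03,0,0],[0,0,-0.22],0.06],[[0.045,0,0],[0,0,-0.33],0.06],[[0.06,0,0],[0,0,-0.44],0.06],[[0.075,0,0],[0,0,-0.55],0.06],[[0.09,0.001,0],[0,0,-0.66],0.06],[[0.105,0.001,0],[0,0,-0.77],0.06],[[0.12,0.001,0],[0,0,-0.88],0.06],[[0.128,0.001,0],[0,0,-0.99],0.06],[[0.128,0.001,0],[0,0,-1.1],0.06]]'
python3 -m pendant '[[[0,0,0],[0,0,-0.11],0.06],[[0,0,0],[0,0,-0.22],0.06],[[0,0,0],[0,0,-0.33],0.06],[[0,0,0],[0,0,-0.45],0.06],[[0,0,0],[0,0,-0.45],0.06],[[0,0,0],[0,0,-0.45],0.06],[[0,0,0],[0,0,-0.45],0.06]]'
python3 - <<'E'
from h import *
s=snap('scene','s18');d=snap('side','d18');w=snap('wrist','w18');o=get_obs();print(o['tool_pos'],o['tcp_rot'])
E
```

```text
time: 47.23
tool_pos: [463.2, -33.3, 362.3]
tcp_rot: [3.133, 0.002, 1.605]
contact_force: [0.3, -0.1, -0.1]
grip_width: 57.9
time: 48.07
tool_pos: [458.4, 96.3, 357.2]
tcp_rot: [3.141, -0.001, 2.712]
contact_force: [-0.3, -0.4, -0.6]
grip_width: 59.7
time: 48.65
tool_pos: [458.6, 94.9, 357.5]
tcp_rot: [-3.142, -0.0, -3.132]
contact_force: [-0.5, -1.0, -0.2]
grip_width: 59.8
[458.67109281  94.86050914 357.67664798] [-3.14157936e+00 -5.68057089e-05 -3.13006064e+00]
```

```bash
python3 -m pendant '[[[0,0,0.04],[0,0,0],0.05],[[0,0,0.07],[0,0,0],0.04],[[0,0,0.08],[0,0,0],0.04],[[0,0,0.08],[0,0,0],0.04],[[0,0,0.08],[0,0,0],0.0],[[0,0,0.08],[0,0,0],0.0],[[0,0,0.08],[0,0,0],0.0],[[0,0,0.08],[0,0,0],0.0],[[0,0,0.08],[0,0,0],0.0],[[0,0,0.08],[0,0,0],0.0]]'
python3 -m pendant '[[[0,0,0],[0,0,0],0.0],[[0,0,0],[0,0,0],0.0],[[0,0,0],[0,0,0.11],0.0],[[0,0,0],[0,0,0.22],0.0],[[0,0,0],[0,0,0.33],0.0],[[0,0,0],[0,0,0.44],0.0],[[0,0,0],[0,0,0.55],0.0],[[0,0,0],[0,0,0.66],0.0],[[0,0,0],[0,0,0.77],0.0],[[0,0,0],[0,0,0.77],0.0]]'
python3 -m pendant '[[[0,0,0],[0,0,0.11],0.0],[[0,0,0],[0,0,0.22],0.0],[[0,0,0],[0,0,0.33],0.0],[[0,0,0],[0,0,0.44],0.0],[[0,0,0],[0,0,0.55],0.0],[[0,0,0],[0,0,0.66],0.0],[[0,0,0],[0,0,0.77],0.0],[[0,0,0],[0,0,0.77],0.0],[[0,0,0],[0,0,0.77],0.0]]'
```

```text
time: 49.63
tool_pos: [458.9, 95.3, 278.7]
tcp_rot: [3.141, 0.002, -3.129]
contact_force: [0.2, 4.3, 5.3]
grip_width: 11.8
time: 50.47
tool_pos: [458.7, 94.6, 278.7]
tcp_rot: [3.142, 0.001, 2.379]
contact_force: [-2.1, -0.7, 8.2]
grip_width: 11.9
time: 51.22
tool_pos: [458.1, 94.3, 278.7]
tcp_rot: [-3.14, 0.002, 1.614]
contact_force: [-4.4, -3.1, 12.3]
grip_width: 11.8
```

```bash
python3 -m pendant '[[[0,0,0],[0,0,0],0.05],[[0,0,0],[0,0,0],0.05],[[0,0,0],[0,0,0],0.05],[[0,0,0],[0,0,0],0.05],[[0,0,0],[0,0,0],0.05],[[0,0,0],[0,0,0],0.05],[[0,0,-0.04],[0,0,0],0.06],[[0,0,-0.08],[0,0,0],0.06],[[0,0,-0.08],[0,0,0],0.06],[[0,0,-0.08],[0,0,0],0.06]]'
python3 -m pendant '[[[-0.03,0,0],[0,0,-0.11],0.06],[[-0.06,0,0],[0,0,-0.22],0.06],[[-0.09,0,0],[0,0,-0.33],0.06],[[-0.12,0,0],[0,0,-0.44],0.06],[[-0.15,0,0],[0,0,-0.55],0.06],[[-0.18,-0.001,0],[0,0,-0.66],0.06],[[-0.21,-0.002,0],[0,0,-0.77],0.06],[[-0.24,-0.0027,0],[0,0,-0.88],0.06],[[-0.2577,-0.0027,0],[0,0,-0.99],0.06],[[-0.2577,-0.0027,0],[0,0,-1.1],0.06]]'
python3 -m pendant '[[[0,0,0],[0,0,-0.11],0.06],[[0,0,0],[0,0,-0.22],0.06],[[0,0,0],[0,0,-0.33],0.06],[[0,0,0],[0,0,-0.44],0.06],[[0,0,0],[0,0,-0.44],0.06],[[0,0,0],[0,0,-0.44],0.06],[[0,0,0],[0,0,-0.44],0.06]]'
python3 -c "
from h import *
w=snap('wrist','w19');o=get_obs();print(o['tool_pos'],o['tcp_rot'])"
```

```text
time: 52.05
tool_pos: [459.1, 94.9, 359.8]
tcp_rot: [3.137, 0.0, 1.615]
contact_force: [0.3, 0.6, -0.9]
grip_width: 60.0
time: 52.88
tool_pos: [467.1, -165.8, 356.2]
tcp_rot: [-3.141, -0.002, 2.717]
contact_force: [1.1, -0.2, -0.5]
grip_width: 60.0
time: 53.47
tool_pos: [467.2, -162.6, 357.1]
tcp_rot: [3.141, -0.001, -3.132]
contact_force: [0.2, 0.1, 0.2]
grip_width: 59.5
[ 467.2196275  -162.64952067  357.25761817] [ 3.14107468e+00 -8.82970147e-04 -3.13091122e+00]
```

```bash
python3 -m pendant '[[[0,0,0.04],[0,0,0],0.05],[[0,0,0.07],[0,0,0],0.04],[[0,0,0.08],[0,0,0],0.04],[[0,0,0.08],[0,0,0],0.04],[[0,0,0.08],[0,0,0],0.0],[[0,0,0.08],[0,0,0],0.0],[[0,0,0.08],[0,0,0],0.0],[[0,0,0.08],[0,0,0],0.0],[[0,0,0.08],[0,0,0],0.0],[[0,0,0.08],[0,0,0],0.0]]'
python3 -m pendant '[[[0,0,0],[0,0,0],0.0],[[0,0,0],[0,0,0],0.0],[[0,0,0],[0,0,0.11],0.0],[[0,0,0],[0,0,0.22],0.0],[[0,0,0],[0,0,0.33],0.0],[[0,0,0],[0,0,0.44],0.0],[[0,0,0],[0,0,0.55],0.0],[[0,0,0],[0,0,0.66],0.0],[[0,0,0],[0,0,0.77],0.0],[[0,0,0],[0,0,0.77],0.0]]'
python3 -m pendant '[[[0,0,0],[0,0,0.11],0.0],[[0,0,0],[0,0,0.22],0.0],[[0,0,0],[0,0,0.33],0.0],[[0,0,0],[0,0,0.44],0.0],[[0,0,0],[0,0,0.55],0.0],[[0,0,0],[0,0,0.66],0.0],[[0,0,0],[0,0,0.77],0.0],[[0,0,0],[0,0,0.77],0.0],[[0,0,0],[0,0,0.77],0.0]]'
python3 -m pendant '[[[0,0,0],[0,0,0],0.05],[[0,0,0],[0,0,0],0.05],[[0,0,0],[0,0,0],0.05],[[0,0,0],[0,0,0],0.05],[[0,0,0],[0,0,0],0.05],[[0,0,0],[0,0,0],0.05],[[0,0,-0.04],[0,0,0],0.06],[[0,0,-0.08],[0,0,0],0.06],[[0,0,-0.12],[0,0,0],0.06],[[0,0,-0.14],[0,0,0],0.06]]'
python3 -m pendant '[[[0.04,0,0],[0,0,0],0.06],[[0.08,0,0],[0,0,0],0.06],[[0.11,0,0],[0,0,0],0.06],[[0.14,0,0],[0,0,0],0.06],[[0.14,0,0],[0,0,0],0.06],[[0.14,0,0],[0,0,0],0.06]]'
python3 - <<'E'
from h import *
w=snap('wrist','w20');s=snap('scene','s20');d=snap('side','d20');print(get_obs()['tool_pos'])
B=lambda c,y0,y1,x0,x1,sz:cv2.resize(cv2.cvtColor(c['color'],cv2.COLOR_RGB2BGR)[y0:y1,x0:x1],sz,interpolation=cv2.INTER_CUBIC)
w1=load('w1')
cv2.imwrite('pics/c16.png',np.vstack([np.hstack([B(w,0,300,100,400,(400,300)),B(s,150,300,200,400,(400,300))]),np.hstack([B(d,120,270,180,380,(400,300)),B(load('w19'),0,250,100,400,(400,300))])]))
E
```

```text
time: 54.35
tool_pos: [467.5, -163.0, 278.7]
tcp_rot: [-3.14, 0.002, -3.128]
contact_force: [-0.4, -1.4, 4.7]
grip_width: 11.3
time: 55.18
tool_pos: [467.4, -163.5, 278.7]
tcp_rot: [-3.141, 0.003, 2.379]
contact_force: [-2.2, -4.7, 6.2]
grip_width: 11.9
time: 55.93
tool_pos: [467.0, -163.7, 278.7]
tcp_rot: [-3.141, 0.003, 1.614]
contact_force: [-4.5, -5.8, 8.4]
grip_width: 11.9
time: 56.77
tool_pos: [467.6, -162.7, 422.5]
tcp_rot: [3.136, 0.003, 1.615]
contact_force: [1.0, -0.5, 0.5]
grip_width: 59.9
time: 57.27
tool_pos: [461.0, -21.6, 417.9]
tcp_rot: [3.141, 0.0, 1.618]
contact_force: [-0.4, -0.5, -0.3]
grip_width: 59.9
[461.30597661 -23.59324532 417.74587267]
```

View pics/c16.png

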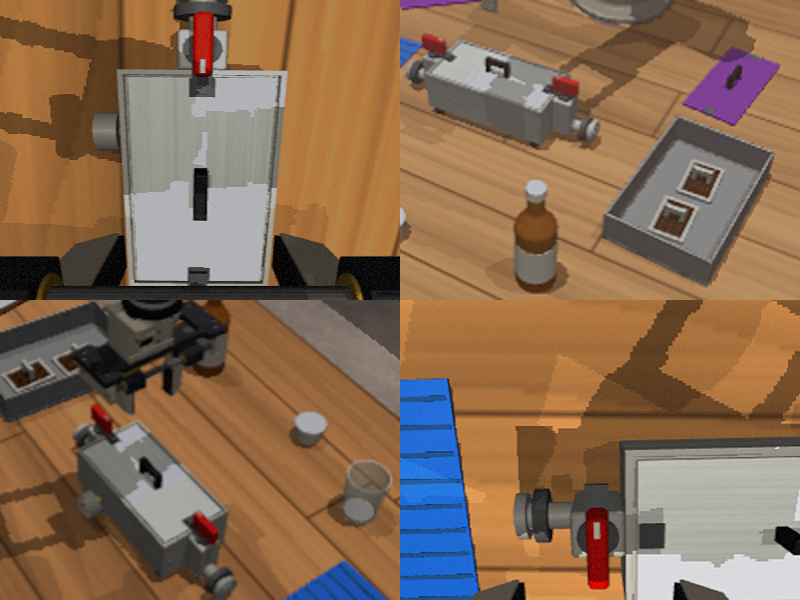

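```bash
python3 - <<'E'
from h import *
for f in('d0','d20','s0','s20'):
    h=cv2.cvtColor(load(f)['color'],cv2.COLOR_RGB2HSV).astype(int)
    m=(((h[...,0]<6)|(h[...,0]>174))&(h[...,1]>150)&(h[...,2]>50)).astype(np.uint8);n,l,st,ce=cv2.connectedComponentsWithStats(m)
    print(f,[(st[i,:5].tolist(),ce[i].round(1).tolist()) for i in range(1,n) if st[i,4]>30 and 140<ce[i][1]<280])
E
python3 -c "
from plant import close_job
print(close_job())"
```

```text
d0 [([226, 172, 10, 15, 84], [230.4, 179.0]), ([276, 227, 13, 15, 108], [282.6, 233.8])]
d20 [([226, 172, 10, 15, 84], [230.4, 179.0]), ([277, 227, 13, 15, 109], [282.6, 233.9])]
s0 [([211, 167, 12, 10, 76], [216.3, 171.7]), ([276, 189, 14, 9, 92], [282.6, 192.7])]
s20 [([211, 167, 12, 10, 75], [216.2, 171.6]), ([276, 189, 13, 9, 92], [282.5, 192.7])]
the job is handed in; nothing more can be done
None
```

I changed the cassettes and handed the job in at about 57 s on the robot's clock. It reported no verdict.

- **Steps done:** I opened both latches and laid the aluminium cover on the bench. The two spent cassettes, from the end bays, went into the tub; the middle bay was empty. I pressed one clean cassette into each bay, put the cover back and locked both latches.
- **Clean cassettes:** each stopped on its bay floor at the expected height under 32 to 42 N at the wrist, and all three looked flat in the near view.
- **Cover:** its underside came to about 83.0 mm, which is the seat height, with an even gap to the rim all round.
- **Latches:** the red grips sat within 0.1 pixel of their locked starting positions in the scene and side views.
- **Tub and bystanders:** both spent cassettes lay inside the tub. The bottle, cup and bung stood upright in the last pictures; I did not measure how far, if at all, they had moved.
- **Robot at hand-in:** the arm was clear of everything.
- **Disagreements:** the wrist camera read about 1 mm off from the actual grasps, and I corrected for that. The short-baseline height check on the board agreed for only one of the three clean cassettes, so there I used the stated height. No slackened grip or knocked cassette turned up.

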